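# Load a toy car body in the drill jig and flip the drill plate over it

### The job

The toy car body lying loose on the drill jig is to be drilled next: push it home, with its straight bottom edge snug against the rail under the hinge and its tail end snug against the end stop. Then push the open metal drill plate over from behind so that it flips down over the car body and is fully shut. Use pushes only - never take the body or the plate between the fingers, do not lift or tip the body, and leave the other things on the bench undisturbed.

Things in the scene. Friction and masses are not known exactly. Their poses are not given: they have to be found in the camera images.
- jig: drill jig, fixed to the bench: plywood base 260 x 240 x 18 mm with a dark wooden rail and end stop and a hinged drill plate. Origin on the bench; x roughly away from the robot, y roughly to its left, z up. Base: x -150 to +110, y -130 to +110 mm; open towards -x and -y. Screw heads at the base's corners stand at most 9 mm proud of it
- rail_face (a point): the rail's locating face, middle of its foot, on top of the base (18 mm above the bench), at jig y = +60 mm; the face looks to jig -y. Dark wooden rail along jig x, 150 long, 25 thick, top 52 mm above the bench (steel hinge on it); the drill plate is hinged on it. Axes as jig
- stop_face (a point): the end stop's locating face, middle of its foot, on top of the base, at jig x = +70 mm; the face looks to jig -x, towards the robot. Dark wooden block across the far end, 85 long, 20 thick, top 48 mm above the bench. Axes as jig
- jig_corner (a point): where the rail's and the end stop's faces would meet, on top of the base (18 mm above the bench), at jig x = +70, y = +60 mm; axes as jig. The car body is home when body_corner is here and its axes lie along the jig's: car_body is then at jig x = 0, y = +21.5 mm
- plate_hinge (a point): middle of the drill plate's hinge axis, on top of the rail, 58.5 mm above the bench, at jig x = 0, y = +72.5 mm; fixed to the jig, axes as jig, the hinge runs along x. The plate's inner face lies in the plane of this axis
- plate_edge (a point): middle of the drill plate's free edge, at half its thickness, 130 mm from the hinge axis; moves with the plate. Axes as the jig's when shut: x along the hinge, y towards the hinge, z out of the outer face (top when shut). A thumb tab 40 wide reaches 17 mm further out here; two steel bushes stand 5 mm proud of the outer face near the hinge
- plate_leg (a point): lower end of one of the plate's two legs: steel pins 10 mm thick, 40 mm long, standing out of the inner face, 70 mm either side of the middle and 118 mm from the hinge axis. They land on the base when the plate is shut; a car body out of place can lie in their way
- drill_plate (a joint): angle of the aluminium drill plate (160 along the hinge, 6 mm thick), rad: 0 shut, level over the car body with 2.5 mm to spare, outer face 64.5 mm above the bench; pi/2 upright; 2.4 limit. Starts at 1.9 to 2.25, leaning back away from the car body. Stiff hinge: stays where left; about 2 to 6 N near the free edge swings it
- car_body: toy car body to be drilled: plywood, 38 mm thick, 0.2 kg, lying on its side, loose, on the jig's base. Origin: underside, centre of its 140 x 77 mm outline; x nose to tail, y roof to straight bottom edge, z up. Hull x -70 to +70, y -6.5 to +38.5 mm. Starts 20 to 45 mm short of rail and stop, turned up to 0.2 rad; nose towards the robot
- body_roof (a point): middle of the cabin's flat roof, at half the thickness, body x = +7.5, y = -38.5 mm; the roof faces body -y and is 75 mm long. The cabin (body x -30 to +45, y -38.5 to -6.5 mm) has a window of 46 x 14 mm through it and a raked windscreen on its nose side, reaching down to body x = -53 mm. Axes as car_body
- body_nose (a point): middle of the flat nose end, at half the thickness, body x = -70, y = +16 mm; faces body -x, 45 mm wide. Axes as car_body
- body_corner (a point): corner of the car body where the straight bottom edge meets the flat tail end, on its underside, body x = +70, y = +38.5 mm; axes as car_body
- spare_body: a second, identical plywood car body lying flat on the bench, off the jig; leave it alone. Same size and axes as car_body
- wheel_a: wooden toy wheel, a disc 43 mm across and 14 mm high lying flat on the bench beside the jig's open side. Origin: centre of its underside
- wheel_b: second wooden toy wheel, same as wheel_a
- pencil: flat red carpenter's pencil, 182 x 14 x 8 mm, lying on the bench beyond the far end of the jig. Origin: underside; x along its length
- glue: white glue bottle standing on the bench, 62 mm across, 185 mm high. Origin: centre of its underside
- toy_car: finished wooden toy car standing on its four wheels on the bench, about 125 x 66 x 81 mm. Origin: on the bench under its centre
- mallet: soft-faced mallet lying on the bench at the robot's left, wooden handle, one red and one yellow face; 230 mm long, head 106 mm wide, 33 mm high. Origin: on the bench, near the middle of its length
- square: try square lying on the bench at the robot's left, dark wooden stock and steel blade, about 160 x 115 x 19 mm. Origin: on the bench, under its middle
Things that resemble listed ones, but are neither listed nor needed, are in the scene too. Leave any turquoise look-alike of the car_body alone.

How it is judged (in metres and radians):
On the way, in this order (a step that is already met when the one before it is completed fails the run):
1. the car body is home against the rail and the end stop, with the drill plate still open (x of body_corner in the frame of jig_corner between -0.003 and 0.003 m and y of body_corner in the frame of jig_corner between -0.003 and 0.003 m and z of body_corner in the frame of jig_corner between -0.003 and 0.003 m and angle between the x axis of car_body and the x axis of jig, either way round below 0.035 rad and angle between car_body's own z axis and vertical below 0.04 rad and value of joint drill_plate above 0.5 rad), for 0.2 s.
2. the drill plate has been flipped over and is fully shut (value of joint drill_plate below 0.03 rad), for 0.2 s.
At the end, for the whole second after the job is handed in: The car body lies flat on the jig's base with its corner within 3 mm of the corner of the rail and end stop in each direction and turned less than 0.035 rad (2 degrees), at rest, and the drill plate is within 0.03 rad of fully shut (x of body_corner in the frame of jig_corner between -0.003 and 0.003 m and y of body_corner in the frame of jig_corner between -0.003 and 0.003 m and z of body_corner in the frame of jig_corner between -0.003 and 0.003 m and angle between the x axis of car_body and the x axis of jig, either way round below 0.035 rad and angle between car_body's own z axis and vertical below 0.04 rad and value of joint drill_plate below 0.03 rad and linear speed of car_body below 0.01 m/s); the robot touches nothing.
It fails at once if the car body is lifted more than 10 mm off the jig's base, or tipped by more than 0.2 rad (z of car_body in the frame of jig above 0.028 m or angle between car_body's own z axis and vertical above 0.2 rad).
It fails at once if the car body is taken between the fingers ((x of the grasp point in the frame of car_body between -0.068 and 0.068 m and y of the grasp point in the frame of car_body between -0.0065 and 0.0365 m and z of the grasp point in the frame of car_body between -0.005 and 0.036 m) or (x of the grasp point in the frame of car_body between -0.028 and 0.043 m and y of the grasp point in the frame of car_body between -0.0365 and -0.0065 m and z of the grasp point in the frame of car_body between -0.005 and 0.036 m)).
It fails at once if the drill plate is taken between the fingers (x of the grasp point in the frame of plate_edge between -0.08 and 0.08 m and y of the grasp point in the frame of plate_edge between -0.012 and 0.12 m and z of the grasp point in the frame of plate_edge between -0.004 and 0.004 m).
It fails at once if another thing on the bench (spare body, wheels, pencil, glue, toy car, mallet, square) is moved by more than 20 mm (distance of any of spare_body, wheel_a, wheel_b, pencil, glue, toy_car, mallet, square from where it was at the start of the episode above 0.02 m).
It also fails if it takes over 64 s, if anything falls off the work surface, if the arm or the gripper's body presses on something with over 40 N, if the wrist force passes 120 N, or if a joint passes its speed limit or range.

### The arm

A 6-joint arm with a two-finger parallel gripper is mounted at the origin on the work surface. World frame = base frame: x ahead of the robot, y to its left, z up, the work surface at z = 0. Lengths are in m, angles in degrees, forces in N, time in s.
With the tool pointing down it reaches from about 0.375 to 0.9 m from the base axis. Payload 3.1 kg.
Tool frame: the origin (TCP) lies between the finger pads; the fingertips stand 11 mm ahead of it and the grasp point (between the pads) lies 8 mm behind it; x points along the fingers, y is the direction in which the jaws open and shut, and the axes are right-handed (so a half turn about x gives the same grasp; the last joint's range is limited). The gripper opens to 87 mm and grips with 3 to 60 N. Pads are 19 mm wide; open, the fingers measure 117 mm over their backs; the gripper's body (75 mm by 190 mm) begins 51 mm behind the grasp point.
Start: joints at [-76.117, 30.224, 82.088, -0, 67.689, -10.227], TCP at [0.255, -0.57, 0.208] pointing down, gripper open.
Joint ranges: [-176.69, 176.69], [-43.24, 126.21], [12.49, 139.97], [-82, 262], [0, 151.66], [-163.58, 163.58]. Speed limits (degrees/s): [159.86, 159.86, 180, 180, 180, 180].

### API

Orientations are given as a 3x3 rotation matrix whose columns are the frame's x, y, z axes.
In Python, from rig import bot gives the robot as it stands.
- The arm moves only by the shell command python3 -m inch 'ROWS' [OPENING]. ROWS is a JSON object of lists of equal length, an entry for each row: "dp": the shift along the tool's x, y, z in mm, a list of three; "yaw": the turn about the tool's x in degrees. In form: {"dp": [[tx, ty, tz], ...], "yaw": [yaw, ...]}. A call has 1 to 20 rows; each row shifts and turns the commanded pose from where the row before left it, along the tool's axes as they then stand; what a row does not reach is not made up. A row lasts 1/12 s, in which the tool goes at most 41.7 mm and 7.16 degrees, less where a joint would pass 70% of its speed; a pose out of reach is approached as far as the arm can. A call is refused whole if a number of a shift passes 41.7 or a number of a turn 7.16, either way. A call with a gripper value outside its range is refused whole. OPENING is the finger opening in mm, from 0 to 87, set as the call begins (- or left out, the last holds). The fingers move at their own pace and stop on an object; the grip force is fixed at half the most. Time passes only in rows, so rows that do not move let the fingers close. It gives the time, the measured TCP pose, the force and the opening at its end, in the units of the state.
- bot.read_state(): the state, without advancing time (a new reading comes with each control period).
- bot.capture(name): name is "side" or "top"; returns a dict with "color" (480x640x3 uint8, red, green, blue), "intrinsics" (3x3 intrinsics, pixels), "k1" (the pictures are not rectified: a ray, as slopes to the right and down, at radius r is drawn at 1 + k1 r^2 times it, then the intrinsics apply), "pose" (4x4, takes a point from camera to world coordinates). Camera axes: x right, y down, z forward; pixel columns grow to the right and rows downward; lengths in m; the calibration is good to about 2 mm. A picture is of the moment at which its call begins. There is no depth.
- bot.hand_in(): hands the job in, once; it reports no verdict.
The state is a dict: "time_s": time; "joint_positions": joint angles; "qvel": joint speeds; "tau": joint torques, N m; "position": TCP position; "tcp_rot": TCP orientation; "force": force on the tool from outside, world axes, zero at the start; "moment": the same for the moment, N m; "opening": opening from 0.0 (shut) to 1.0 (fully open).
Only numpy, scipy, OpenCV 4.12 (cv2) and the standard library are available. Lean on these libraries where they do the work, as an engineer would, in place of code of your own. Each camera call takes 0.05 s, during which the arm holds its last target.

## Working session

There is one attempt and no reset: what is moved stays moved. The work goes in short steps, Python scripts to look and compute and a shell command to move; the robot and the scene stay as the last step left them, time stands still between calls to the robot, and variables do not carry over. Pictures are saved under pics/ and viewed, and the job is handed in when it is done.

```bash
ls; mkdir -p pics; python3 - <<'E'
from rig import bot
import cv2
s=bot.read_state(); print(s)
for n in("side","top"):
    c=bot.capture(n); cv2.imwrite(f"pics/{n}0.png",c["color"][:,:,::-1]); print(n,c["intrinsics"],c["k1"],c["pose"])
E
```

```text
pics
{'time_s': 0.0, 'joint_positions': array([-7.61196044e+01,  3.02787598e+01,  8.21559946e+01, -6.16154676e-04,
        6.76876609e+01, -1.02250867e+01]), 'qvel': array([-0.05269637, -0.04294968,  0.04551302,  0.00621195,  0.10561512,
        0.11014797]), 'tau': array([-1.15659745e-04, -4.40040421e+01, -1.76592994e+01,  6.32997626e-02,
        5.81435440e-02, -1.61704470e-04]), 'position': array([ 0.25512348, -0.56973344,  0.20667604]), 'tcp_rot': array([[-5.22207402e-04,  4.08420990e-01, -9.12793526e-01],
       [ 2.07177152e-03, -9.12791250e-01, -4.08421157e-01],
       [-9.99997718e-01, -2.10438018e-03, -3.69488627e-04]]), 'force': array([-0.16426302,  0.04550074, -0.75297244]), 'moment': array([ 0.02002572, -0.00543233,  0.00915948]), 'opening': 0.9997561163007339}
side [[624.16568813   0.         327.09184468]
 [  0.         624.16568813 237.85723829]
 [  0.           0.           1.        ]] -0.03279654047286345 [[ 9.96209670e-01 -5.90437462e-02  6.38758979e-02  4.48510848e-01]
 [-8.69844404e-02 -6.76530547e-01  7.31259274e-01 -9.81399189e-01]
 [ 3.77091005e-05 -7.34043769e-01 -6.79102160e-01  9.89349867e-01]
 [ 0.00000000e+00  0.00000000e+00  0.00000000e+00  1.00000000e+00]]
top [[508.10636559   0.         328.45283754]
 [  0.         508.10636559 235.9147357 ]
 [  0.           0.           1.        ]] -0.10906499132356155 [[-0.09607066 -0.97527213  0.19903444  0.30268474]
 [-0.99536263  0.09315226 -0.02399758  0.02658191]
 [ 0.00486366 -0.2004169  -0.97969863  1.1813815 ]
 [ 0.          0.          0.          1.        ]]
```

View pics/side0.png

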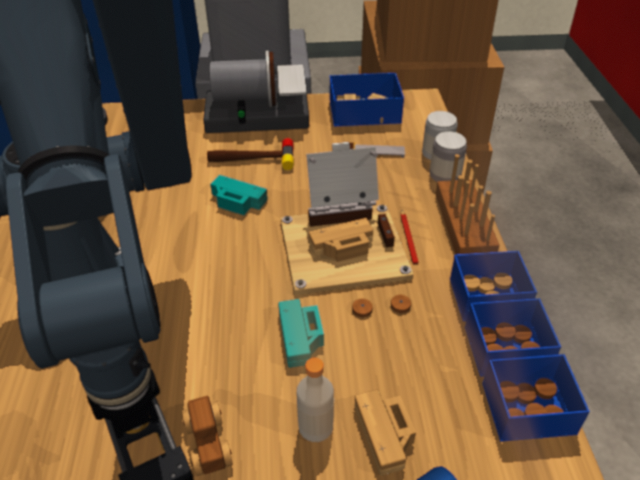

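View pics/top0.png

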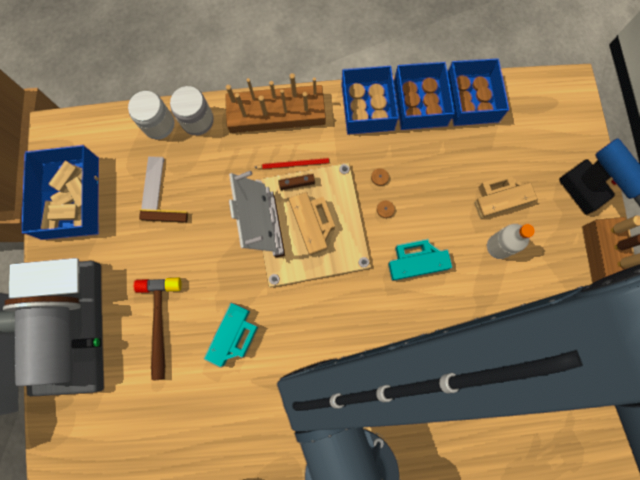

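The side view shows the jig around (345,245) with the plate open behind it. In the top view the jig is around (315,220) with the plate near (258,215). I'll enlarge both.

```bash
cat > h.py <<'E'
import numpy as np, cv2
from rig import bot
def cam(n,c=None):
    c=c or bot.capture(n)
    return c
def proj(c,P):
    P=np.atleast_2d(P).astype(float); T=np.linalg.inv(c["pose"]); q=P@T[:3,:3].T+T[:3,3]
    s=q[:,:2]/q[:,2:]; r2=(s**2).sum(1,keepdims=True); s=s*(1+c["k1"]*r2)
    K=c["intrinsics"]; return s@K[:2,:2].T+K[:2,2]
def ray(c,uv):
    K=c["intrinsics"]; u=cv2.undistortPoints(np.array(uv,float).reshape(-1,1,2),K,np.array([c["k1"],0,0,0,0.])).reshape(-1,2)
    d=np.c_[u,np.ones(len(u))]@c["pose"][:3,:3].T
    return c["pose"][:3,3],d
def atz(c,uv,z):
    o,d=ray(c,uv); return o+d*((z-o[2])/d[:,2:])
def tri(c1,u1,c2,u2):
    o1,d1=ray(c1,u1);o2,d2=ray(c2,u2);out=[]
    for a,b in zip(d1,d2):
        t=np.linalg.lstsq(np.c_[a,-b],o2-o1,rcond=None)[0]; p,q=o1+a*t[0],o2+b*t[1]; out.append([*(p+q)/2,np.linalg.norm(p-q)])
    return np.array(out)
def crop(c,name,x0,y0,w,h,k):
    im=c["color"][y0:y0+h,x0:x0+w,::-1]; im=cv2.resize(im,None,fx=k,fy=k,interpolation=cv2.INTER_CUBIC)
    for i in range(0,w,20): cv2.putText(im,str(x0+i),(i*k,10),0,.35,(255,0,0),1); cv2.line(im,(i*k,12),(i*k,18),(255,0,0),1)
    for i in range(0,h,20): cv2.putText(im,str(y0+i),(0,i*k+4),0,.35,(255,0,0),1)
    cv2.imwrite(name,im)
E
python3 - <<'E'
from h import *
import pickle
d={n:cam(n) for n in("side","top")}
pickle.dump(d,open("c0.pkl","wb"))
crop(d["side"],"pics/s1.png",270,140,160,150,5) if 0 else crop(d["side"],"pics/s1.png",270,140,160,120*5//4,4)
crop(d["top"],"pics/t1.png",220,145,160,150,4)
E
```

```text
(no output)
```

View pics/s1.png

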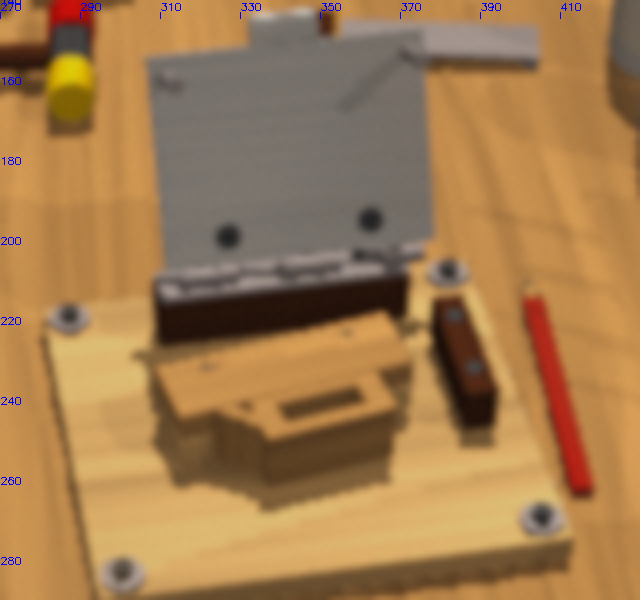

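View pics/t1.png

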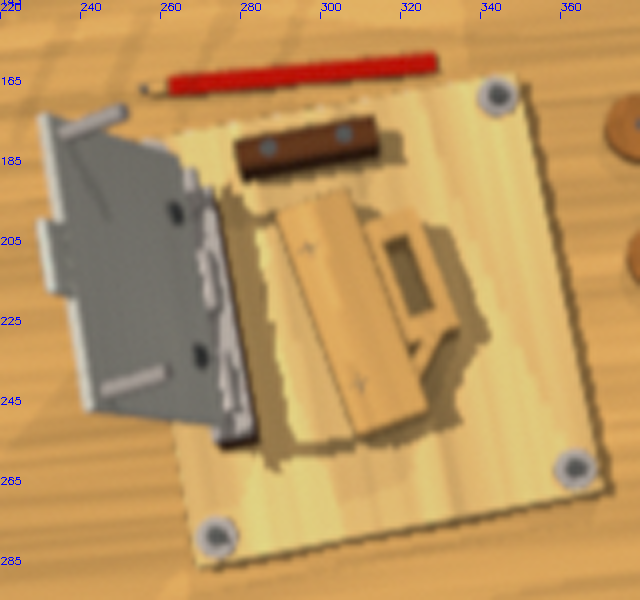

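```bash
cat > fit0.py <<'E'
from h import *
import pickle
from scipy.optimize import least_squares
d=pickle.load(open("c0.pkl","rb")); S,T=d["side"],d["top"]
s=lambda a,b:(270+a/4,140+b/4); t=lambda a,b:(220+a/4,145+b/4)
def se2(p,X):
    X=np.array(X,float); c,q=np.cos(p[2]),np.sin(p[2]); return np.c_[X[:,0]*c-X[:,1]*q+p[0],X[:,0]*q+X[:,1]*c+p[1],X[:,2]]
def fit(obs,mod,x0):
    def f(p,full=False):
        r=[]
        for c,uv,X in obs: r.append(proj(c,mod(p,[X]))[0]-uv)
        return np.array(r) if full else np.ravel(r)
    r=least_squares(f,x0,loss="soft_l1"); return r.x,f(r.x,True)
if __name__=="__main__":
    J=[(T,t(522,83),(.11,-.13,.018)),(T,t(610,488),(-.15,-.13,.018)),(T,t(200,565),(-.15,.11,.018)),
     (S,s(97,598),(-.15,-.13,.018)),(S,s(573,541),(.11,-.13,.018)),(S,s(43,335),(-.15,.11,.018)),
     (S,s(158,344),(-.075,.06,.018)),(S,s(407,312),(.075,.06,.018))]
    pj,r=fit(J,se2,[.6,0,0.]); print("jig",pj,np.round(r,1).tolist())
    for g in (S,T):
        pj1,_=fit([o for o in J if o[0] is g],se2,[.6,0,0]); print(pj1)
    z=.056
    B=[(T,t(277,208),(.07,.0385,z)),(T,t(350,187),(.07,-.0065,z)),(T,t(357,438),(-.07,.0385,z)),(T,t(428,408),(-.07,-.0065,z)),(T,t(460,330),(-.03,-.0385,z)),(T,t(415,212),(.045,-.0385,z)),
     (S,s(157,365),(-.07,.0385,z)),(S,s(182,418),(-.07,-.0065,z)),(S,s(387,312),(.07,.0385,z)),(S,s(410,355),(.07,-.0065,z)),(S,s(266,438),(-.03,-.0385,z)),(S,s(397,407),(.045,-.0385,z))]
    pb,r=fit(B,se2,[.6,0,0.]); print("body",pb,np.round(r,1).tolist())
    c,q=np.cos(pj[2]),np.sin(pj[2]); dd=pb[:2]-pj[:2]; print("body in jig mm",1e3*(c*dd[0]+q*dd[1]),1e3*(-q*dd[0]+c*dd[1]),pb[2]-pj[2])
    P=[(S,s(148,58),(-.08,.13,.0)),(S,s(420,30),(.08,.13,.0)),(S,s(432,240),(.08,.01,0)),
       (T,t(50,115),(.08,.13,0)),(T,t(95,408),(-.08,.13,0))]
    def pm(p,X):
        X=np.array(X); a=p[0]; y=.0725-X[:,1]*np.cos(a)+X[:,2]*np.sin(a); zz=.0585+X[:,1]*np.sin(a)+X[:,2]*np.cos(a)
        return se2(pj,np.c_[X[:,0],y,zz])
    pp,r=fit(P,pm,[2.]); print("plate",pp,np.round(r,1).tolist())
    np.savez("f0.npz",pj=pj,pb=pb,pp=pp)
    # other things
    print("wheels",atz(T,[(380,177),(386,209)],.014),"pencil",atz(T,[(257,167),(329,161)],.008),"square/mallet",atz(T,[(145,215),(188,217),(155,157),(182,285),(135,285)],.01))
    print("turq", atz(T,[(391,270),(450,262),(237,304),(206,360),(256,325)],.038), 'jars',atz(T,[(190,105)],.1))
    print("spare",atz(T,[(478,205),(537,200)],.038),"glue",atz(T,[(526,231)],.18),)
E
python3 fit0.py
```

```text
jig [0.59173053 0.04909516 0.10012414] [[-1.3, -3.2], [-0.4, 0.4], [-0.2, 1.3], [-0.6, 2.3], [-0.2, -0.1], [-2.0, -5.7], [3.9, 1.9], [4.2, 2.0]]
[0.58900368 0.05435708 0.12620405]
[0.59278138 0.04698224 0.08927237]
body [0.57211267 0.02748609 0.24438354] [[-0.8, 0.1], [-0.5, -0.9], [-0.9, -0.7], [0.2, 0.2], [-0.4, -1.3], [-0.1, -1.8], [-1.6, 0.3], [-1.6, 0.2], [-0.6, 0.2], [1.1, 1.9], [-0.4, 0.7], [-0.8, 0.7]]
body in jig mm -21.67958462885173 -19.539911586758855 0.1442594055709665
plate [2.04992794] [[-2.3, 0.9], [-1.0, 0.3], [-0.6, -0.9], [-0.2, 0.0], [0.8, 0.9]]
wheels [[ 0.67227847 -0.13959021  0.014     ]
 [ 0.59182565 -0.14441463  0.014     ]] pencil [[ 0.72796324  0.15447064  0.008     ]
 [ 0.7263876  -0.02138603  0.008     ]] square/mallet [[0.63370785 0.43212816 0.01      ]
 [0.61846522 0.32744146 0.01      ]
 [0.77908573 0.40467494 0.01      ]
 [0.4569894  0.34846278 0.01      ]
 [0.46690448 0.46043105 0.01      ]]
turq [[ 0.44278055 -0.13529671  0.038     ]
 [ 0.44778918 -0.27273894  0.038     ]
 [ 0.39914992  0.21802714  0.038     ]
 [ 0.28176088  0.29525119  0.038     ]
 [ 0.34866824  0.17873185  0.038     ]] jars [[0.86278846 0.29117399 0.1       ]]
spare [[ 0.57542523 -0.35889787  0.038     ]
 [ 0.57467532 -0.50456943  0.038     ]] glue [[ 0.47778907 -0.40301619  0.18      ]]
```

```bash
cat > ov.py <<'E'
from fit0 import *
def ov(c,name,x0,y0,w,h,k,pj,pb=None,a=None):
    im=cv2.resize(c["color"][y0:y0+h,x0:x0+w,::-1],None,fx=k,fy=k,interpolation=cv2.INTER_CUBIC)
    def pl(P,col,closed=True):
        u=(proj(c,P)-[x0,y0]+.5)*k-.5; cv2.polylines(im,[np.round(u*8).astype(np.int32)],closed,col,1,cv2.LINE_AA,3)
    R=lambda a0,a1,b0,b1,z:[(a0,b0,z),(a1,b0,z),(a1,b1,z),(a0,b1,z)]
    pl(se2(pj,R(-.15,.11,-.13,.11,.018)),(0,255,0)); pl(se2(pj,R(-.075,.075,.06,.085,.052)),(255,0,255)); pl(se2(pj,R(-.075,.075,.06,.0601,.018)),(255,0,255))
    pl(se2(pj,[(.07,-.1,.018),(.07,.1,.018)]),(255,255,0),False)
    pl(se2(pj,[(.07,-.1,.048),(.07,.1,.048)]),(0,255,255),False);pl(se2(pj,[(.09,-.1,.048),(.09,.1,.048)]),(0,255,255),False)
    if pb is not None:
        o=[(-.07,.0385),(.07,.0385),(.07,-.0065),(.045,-.0065),(.045,-.0385),(-.03,-.0385),(-.053,-.0065),(-.07,-.0065)]
        pl(se2(pb,[(*p,.056) for p in o]),(255,0,0))
    if a is not None:
        def pm(X):
            X=np.array(X,float); y=.0725-X[:,1]*np.cos(a)+X[:,2]*np.sin(a); zz=.0585+X[:,1]*np.sin(a)+X[:,2]*np.cos(a)
            return se2(pj,np.c_[X[:,0],y,zz])
        pl(pm([(-.08,0,0),(-.08,.13,0),(.08,.13,0),(.08,0,0)]),(0,0,255))
    cv2.imwrite(name,im)
if __name__=="__main__":
    f=np.load("f0.npz"); a=float(f["pp"][0])
    ov(S,"pics/so1.png",270,140,160,150,4,f["pj"],f["pb"],a); ov(T,"pics/to1.png",220,145,160,150,4,f["pj"],f["pb"],a)
    print(tri(T,[t(497,96),t(576,468),t(217,537)],S,[s(541,518),s(122,573),s(69,318)]))
E
python3 ov.py
```

```text
[[ 0.69850516 -0.05524173  0.02200048  0.00151814]
 [ 0.47009136 -0.07733795  0.02340122  0.00203929]
 [ 0.45030876  0.13179114  0.02181618  0.00236226]]
```

View pics/so1.png

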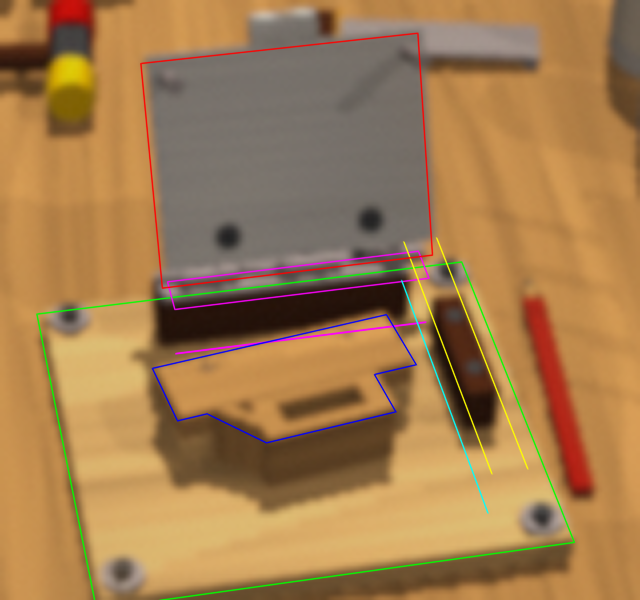

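View pics/to1.png

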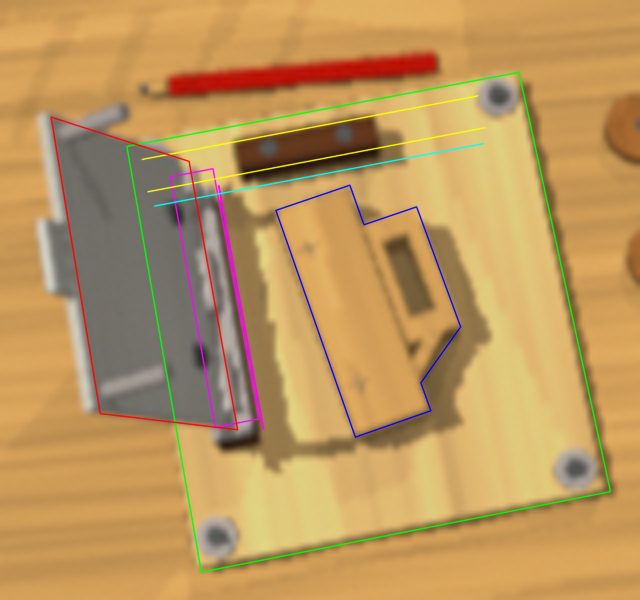

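```bash
cat >> h.py <<'E'
def jig():
    return np.load("jig.npy")
def j2w(p,z=0):
    j=jig(); c,q=np.cos(j[2]),np.sin(j[2]); return np.array([j[0]+c*p[0]-q*p[1],j[1]+q*p[0]+c*p[1],z])
def status(tgt=None):
    """tgt: jig x,y mm, tip z mm -> tool-axis delta mm"""
    s=bot.read_state(); R=s["tcp_rot"]; p=s["position"]; j=jig(); c,q=np.cos(j[2]),np.sin(j[2]); d=p[:2]-j[:2]
    tip=p+.011*R[:,0]
    f=s["force"]; fj=[c*f[0]+q*f[1],-q*f[0]+c*f[1],f[2]]
    print("t %.2f tip in jig mm"%s["time_s"],np.round(1e3*np.array([c*d[0]+q*d[1],-q*d[0]+c*d[1],tip[2]]),1),"yaw err deg %.2f"%np.degrees(np.arctan2(R[1,1],R[0,1])-j[2]),"F jig",np.round(fj,1))
    if tgt is not None:
        w=j2w(np.array(tgt[:2])/1e3,tgt[2]/1e3)-tip; print("dtool mm",np.round(1e3*R.T@w,1))
E
python3 - <<'E'
from fit0 import *
J=[(T,t(497,96),(.095,-.115,.022)),(T,t(576,468),(-.135,-.115,.022)),(T,t(217,537),(-.135,.095,.022)),
(S,s(541,518),(.095,-.115,.022)),(S,s(122,573),(-.135,-.115,.022)),(S,s(69,318),(-.135,.095,.022)),(S,s(447,271),(.095,.095,.022))]
pj,r=fit(J,se2,[.59,.05,.1]); print(pj,np.round(r,1).tolist()); np.save("jig.npy",pj)
from ov import ov
pb=np.load("f0.npz")["pb"]; c,q=np.cos(pj[2]),np.sin(pj[2]); dd=pb[:2]-pj[:2]; print("body in jig mm",1e3*(c*dd[0]+q*dd[1]),1e3*(-q*dd[0]+c*dd[1]),pb[2]-pj[2])
ov(T,"pics/to2.png",220,145,160,150,4,pj,pb,2.05)
from h import status; status()
E
```

```text
[0.5936259  0.05029219 0.0947532 ] [[-0.1, -0.5], [-0.3, -0.3], [-0.2, -0.5], [-0.1, 0.1], [-0.5, 0.4], [-0.5, -0.0], [-0.2, 0.4]]
body in jig mm -23.574445175915436 -20.668399082519464 0.14963034625146474
t 0.20 tip in jig mm [-395.6 -585.5  196. ] yaw err deg -71.32 F jig [ 0.6  0.6 -0.3]
```

View pics/to2.png

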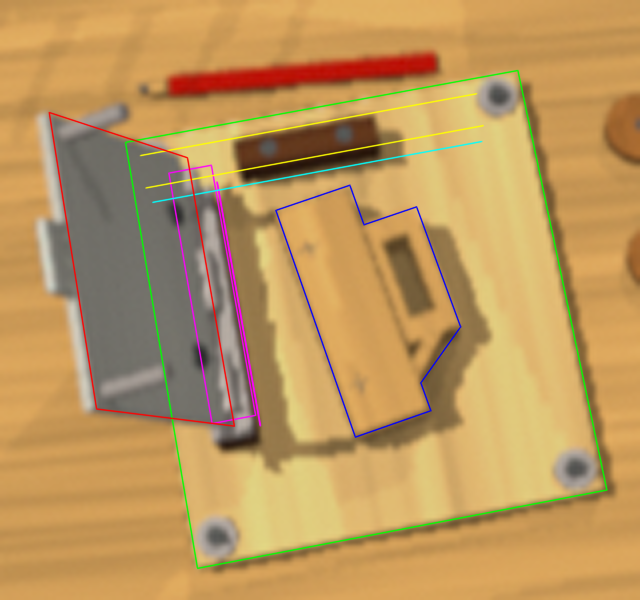

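```bash
python3 -m inch '{"dp":[[-30,0,0],[-30,0,0],[-30,0,0],[0,0,0],[0,0,0],[0,0,0],[0,0,0],[0,0,0],[0,0,0],[0,0,0],[0,0,0],[0,0,0],[0,0,0],[0,0,0]],"yaw":[0,-2,-7,-7,-7,-7,-7,-7,-7,-7,-7,-6,0,0]}' 0
```

```text
time_s: 1.37
position: [0.2553, -0.5702, 0.2974]
tcp_rot: [[-0.0, 0.996, 0.086], [0.001, 0.086, -0.996], [-1.0, -0.0, -0.001]]
force: [-1.0, 0.4, -0.6]
opening: 0.039
```

```bash
python3 -c "
from h import *
status([0,-95,110])"
```

```text
t 1.37 tip in jig mm [-395.5 -585.7  286.4] yaw err deg -0.48 F jig [-1.   0.5 -0.6]
dtool mm [ 176.7  391.4 -493.9]
```

The screw heads sit exactly 15 mm in from the base corners, and the jig fit is below 0.5 px. The rest of the overlay agrees. Next I move level at height to the roof side of the body.

```bash
python3 -m inch '{"dp":[[0,29,-38],[0,29,-38],[0,29,-38],[0,29,-38],[0,29,-38],[0,29,-38],[0,29,-38],[0,29,-38],[0,29,-38],[0,29,-38],[0,29,-38],[0,29,-38],[0,29,-38],[0,0,0],[0,0,0],[0,0,0]],"yaw":[0,0,0,0,0,0,0,0,0,0,0,0,0,-0.5,0,0]}' 0;  python3 -c "
from h import *
status([-15,-95,27])"
```

```text
time_s: 2.7
position: [0.544, -0.1123, 0.2975]
tcp_rot: [[-0.001, 0.995, 0.097], [-0.001, 0.097, -0.995], [-1.0, -0.001, 0.0]]
force: [-0.3, 0.2, 1.1]
opening: 0.003
t 2.70 tip in jig mm [ -64.8 -157.2  286.5] yaw err deg 0.15 F jig [-0.2  0.3  1.1]
dtool mm [259.4  50.2 -62.2]
```

```bash
python3 -m inch '{"dp":[[0,25,-31],[0,25,-31],[30,0,0],[30,0,0],[30,0,0],[30,0,0],[30,0,0],[30,0,0],[30,0,0],[25,0,0],[15,0,0],[9,0,0],[0,0,0],[0,0,0]],"yaw":[0,0,0,0,0,0,0,0,0,0,0,0,0,0]}' 0;  python3 -c "
from h import *
status([-15,-75,27])
c=cam('top');crop(c,'pics/t3.png',220,145,160,150,4)"
```

```text
time_s: 3.87
position: [0.5881, -0.047, 0.0389]
tcp_rot: [[0.0, 0.995, 0.095], [-0.0, 0.095, -0.995], [-1.0, 0.0, 0.0]]
force: [0.8, -0.3, 0.3]
opening: 0.005
t 3.87 tip in jig mm [-14.8 -96.4  27.9] yaw err deg 0.05 F jig [ 0.8 -0.4  0.3]
dtool mm [  0.9  -0.2 -21.4]
```

View pics/t3.png

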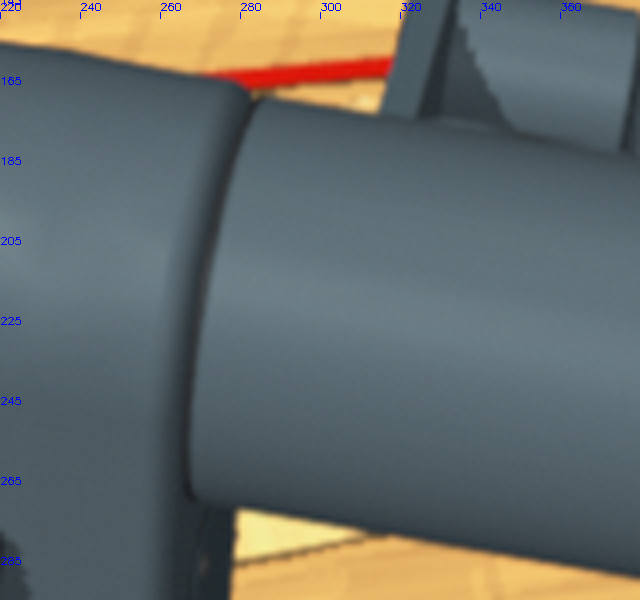

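The arm hides the jig in the top view. I'll push along +y and check with force and the side view.

```bash
python3 -m inch '{"dp":[[0,0,-5],[0,0,-5],[0,0,-5],[0,0,-5],[0,0,-4],[0,0,-4],[0,0,-4],[0,0,-4],[0,0,-4],[0,0,-4],[0,0,-4],[0,0,0]],"yaw":[0,0,0,0,0,0,0,0,0,0,0,0]}' 0;  python3 -c "
from h import *
status([-15,-27,27])
c=cam('side');crop(c,'pics/s4.png',270,140,160,150,4)"
```

```text
time_s: 4.92
position: [0.5834, 0.0028, 0.0387]
tcp_rot: [[0.0, 0.995, 0.098], [0.0, 0.098, -0.995], [-1.0, 0.0, -0.0]]
force: [0.8, -1.8, 1.3]
opening: 0.011
t 4.92 tip in jig mm [-14.7 -46.3  27.7] yaw err deg 0.20 F jig [ 0.7 -1.9  1.3]
dtool mm [  0.7  -0.2 -19.3]
```

View pics/s4.png

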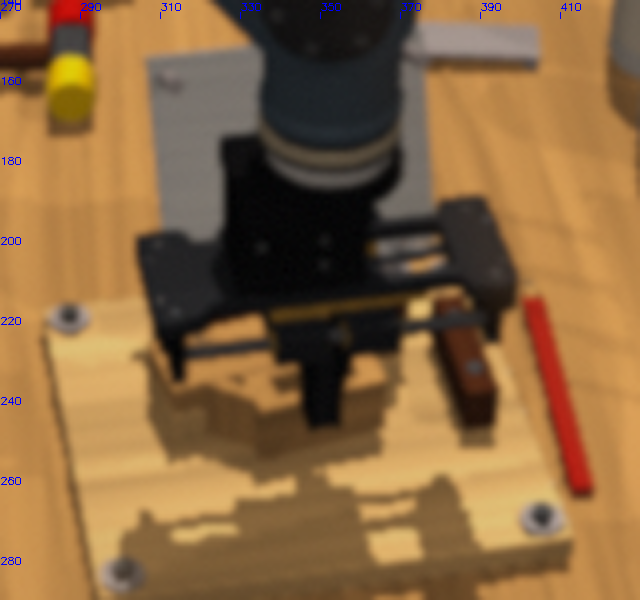

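The closed fingers rest on the roof at about (350,245), and the body is sliding back with a 2 N push. I'll continue to the rail.

```bash
python3 -m inch '{"dp":[[0,0,-4],[0,0,-4],[0,0,-3],[0,0,-3],[0,0,-2],[0,0,0]],"yaw":[0,0,0,0,0,0]}' 0;  python3 -c "
from h import *
status([-15,-27,27])"
```

```text
time_s: 5.47
position: [0.5781, 0.0157, 0.0383]
tcp_rot: [[-0.008, 0.995, 0.102], [-0.004, 0.102, -0.995], [-1.0, -0.008, 0.004]]
force: [-5.5, -12.7, 4.2]
opening: 0.006
t 5.47 tip in jig mm [-18.7 -32.9  27.3] yaw err deg 0.42 F jig [ -6.7 -12.1   4.2]
dtool mm [ 0.3  3.8 -5.9]
```

```bash
python3 -m inch '{"dp":[[0,0,-2],[0,0,-1.5],[0,0,0]],"yaw":[0,0,0]}' 0;  python3 -c "
from h import *
status([-15,-27,27])"
```

```text
time_s: 5.72
position: [0.5765, 0.0183, 0.0382]
tcp_rot: [[-0.011, 0.995, 0.102], [-0.005, 0.102, -0.995], [-1.0, -0.011, 0.004]]
force: [-8.7, -15.2, 5.6]
opening: 0.006
t 5.72 tip in jig mm [-20.  -30.2  27.2] yaw err deg 0.44 F jig [-10.1 -14.3   5.6]
dtool mm [ 0.1  5.2 -3.2]
```

The −x force fits the roof dragging the fingers as the body turns about its tail corner against the rail. I'll ease off in x and continue.

```bash
python3 -m inch '{"dp":[[0,-2,0],[0,-2,0],[0,-1,-1],[0,0,-1],[0,0,0]],"yaw":[0,0,0,0,0]}' 0;  python3 -c "
from h import *
status([-15,-27,27])
c=cam('side');crop(c,'pics/s5.png',270,140,160,150,4)"
```

```text
time_s: 6.13
position: [0.5735, 0.0217, 0.0383]
tcp_rot: [[-0.006, 0.995, 0.1], [-0.002, 0.1, -0.995], [-1.0, -0.006, 0.002]]
force: [-3.8, -8.2, 2.6]
opening: 0.002
t 6.13 tip in jig mm [-22.7 -26.6  27.3] yaw err deg 0.29 F jig [-4.5 -7.8  2.6]
dtool mm [0.3 7.8 0.4]
```

View pics/s5.png

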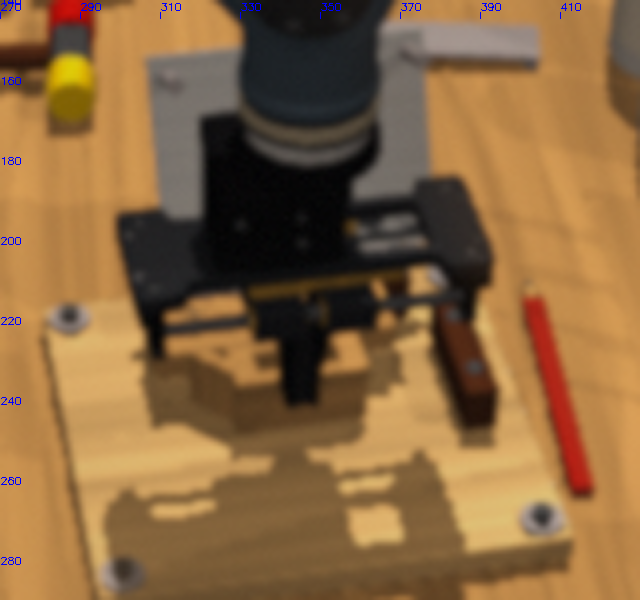

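```bash
python3 -m inch '{"dp":[[0,0,-1],[0,0,-1],[0,0,-1],[0,0,0]],"yaw":[0,0,0,0]}' 0;  python3 -c "
from h import *
status()"
```

```text
time_s: 6.52
position: [0.5727, 0.0231, 0.0383]
tcp_rot: [[-0.007, 0.995, 0.101], [-0.005, 0.101, -0.995], [-1.0, -0.008, 0.004]]
force: [-5.3, -13.5, 3.4]
opening: 0.003
t 6.52 tip in jig mm [-23.4 -25.   27.3] yaw err deg 0.37 F jig [ -6.6 -12.9   3.4]
```

```bash
python3 -m inch '{"dp":[[0,0,5],[0,0,10],[0,0,10],[-20,0,10],[-30,0,0],[-30,-30,0],[-30,-40,0],[0,-40,0],[0,-20,0],[0,0,0],[0,0,0]],"yaw":[0,0,0,0,0,0,0,0,0,0,0]}' 0;  python3 -c "
from h import *
status([-140,36,27])
c=cam('side');crop(c,'pics/s6.png',270,140,160,150,4)
c=cam('top');crop(c,'pics/t6.png',220,145,160,150,4)"
```

```text
time_s: 7.43
position: [0.4567, -0.021, 0.1435]
tcp_rot: [[0.001, 0.995, 0.096], [0.0, 0.096, -0.995], [-1.0, 0.001, -0.0]]
force: [1.3, -0.4, 1.0]
opening: 0.005
t 7.43 tip in jig mm [-143.1  -58.   132.5] yaw err deg 0.11 F jig [ 1.2 -0.6  1. ]
dtool mm [105.5   3.2 -94. ]
```

View pics/s6.png

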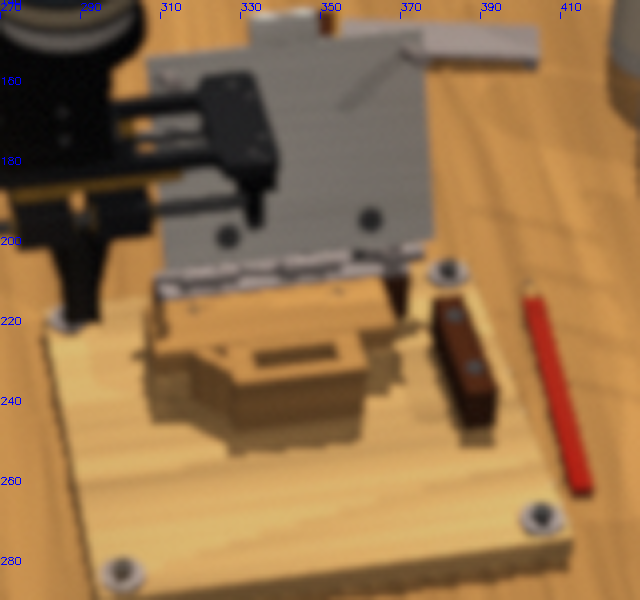

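View pics/t6.png

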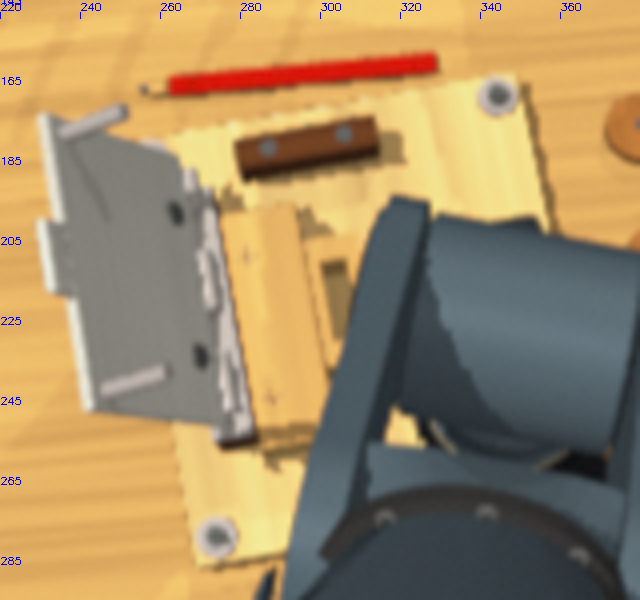

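The bottom edge now lies along the rail: parallel in the top view at x≈277–285. Now to the nose.

```bash
python3 -m inch '{"dp":[[0,0,-32],[0,0,-32],[0,0,-30],[30,3,0],[30,0,0],[25,0,0],[15,0,0],[5,0,0],[0,0,0],[0,0,0]],"yaw":[0,0,0,0,0,0,0,0,0,0]}' 0;  python3 -c "
from h import *
status([-85,36,27])
c=cam('side');crop(c,'pics/s7.png',270,140,160,150,4)"
```

```text
time_s: 8.37
position: [0.4521, 0.073, 0.038]
tcp_rot: [[0.001, 0.995, 0.098], [0.0, 0.098, -0.995], [-1.0, 0.001, 0.0]]
force: [0.7, 0.1, 0.4]
opening: 0.004
t 8.37 tip in jig mm [-138.8   36.    27. ] yaw err deg 0.19 F jig [0.7 0.1 0.4]
dtool mm [ 0.1 53.8  0.2]
```

View pics/s7.png

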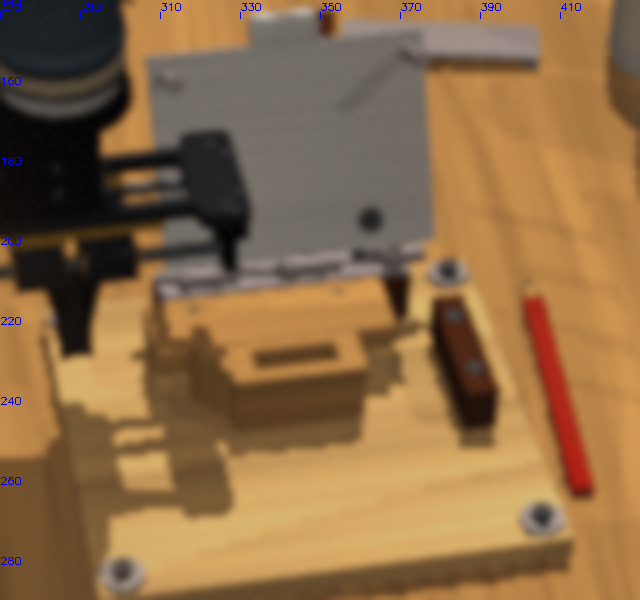

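```bash
python3 -m inch '{"dp":[[0,6,0],[0,6,0],[0,5,0],[0,5,0],[0,4,0],[0,4,0],[0,4,0],[0,4,0],[0,4,0],[0,4,0],[0,3,0],[0,0,0]],"yaw":[0,0,0,0,0,0,0,0,0,0,0,0]}' 0;  python3 -c "
from h import *
status([-85,36,27])"
```

```text
time_s: 9.42
position: [0.4986, 0.0778, 0.0378]
tcp_rot: [[-0.003, 0.995, 0.098], [0.0, 0.098, -0.995], [-1.0, -0.003, -0.0]]
force: [-1.1, -0.0, -1.3]
opening: 0.006
t 9.42 tip in jig mm [-92.   36.4  26.8] yaw err deg 0.18 F jig [-1.1  0.1 -1.3]
dtool mm [-0.2  7.   0.4]
```

```bash
python3 -m inch '{"dp":[[0,2,0],[0,2,0],[0,2,0],[0,1,0],[0,1,0],[0,0,0]],"yaw":[0,0,0,0,0,0]}' 0;  python3 -c "
from h import *
status([-85,36,27])"
```

```text
time_s: 9.92
position: [0.5082, 0.0786, 0.0381]
tcp_rot: [[0.001, 0.995, 0.098], [0.0, 0.098, -0.995], [-1.0, 0.001, 0.0]]
force: [-0.8, -0.3, -0.1]
opening: 0.004
t 9.92 tip in jig mm [-82.4  36.2  27.1] yaw err deg 0.18 F jig [-0.9 -0.3 -0.1]
dtool mm [ 0.1 -2.6  0.2]
```

```bash
python3 -m inch '{"dp":[[0,1,0],[0,1,0],[0,0,0]],"yaw":[0,0,0]}' 0;  python3 -c "
from h import *
status([-85,36,27])
c=cam('side');crop(c,'pics/s8.png',270,140,160,150,4)"
```

```text
time_s: 10.17
position: [0.5098, 0.0788, 0.0381]
tcp_rot: [[0.0, 0.995, 0.098], [-0.0, 0.098, -0.995], [-1.0, 0.0, 0.0]]
force: [-0.9, -0.0, -0.5]
opening: 0.001
t 10.17 tip in jig mm [-80.8  36.3  27.1] yaw err deg 0.18 F jig [-0.9  0.  -0.5]
dtool mm [ 0.1 -4.2  0.2]
```

View pics/s8.png

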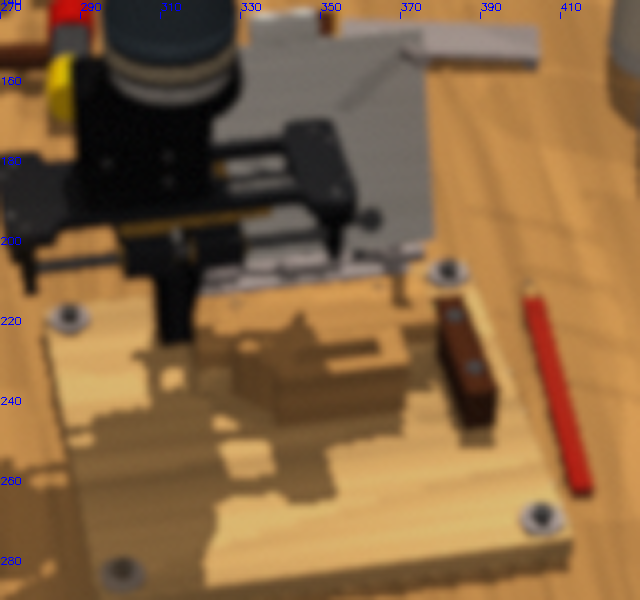

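There is still a small gap of a few mm to the stop at about (378,218), and no contact force yet. I'll keep pushing.

```bash
python3 -m inch '{"dp":[[0,1,0],[0,1,0],[0,1,0],[0,0.5,0],[0,0,0]],"yaw":[0,0,0,0,0]}' 0;  python3 -c "
from h import *
status()"
```

```text
time_s: 10.63
position: [0.5118, 0.079, 0.0381]
tcp_rot: [[-0.003, 0.995, 0.098], [-0.0, 0.098, -0.995], [-1.0, -0.003, -0.0]]
force: [-4.6, -1.0, 3.1]
opening: 0.005
t 10.63 tip in jig mm [-78.7  36.3  27.1] yaw err deg 0.19 F jig [-4.6 -0.5  3.1]
```

```bash
python3 -m inch '{"dp":[[0,1,0],[0,1,0],[0,0.5,0],[0,0,0]],"yaw":[0,0,0,0]}' 0;  python3 -c "
from h import *
status()"
```

```text
time_s: 10.97
position: [0.5119, 0.0791, 0.038]
tcp_rot: [[-0.008, 0.995, 0.099], [-0.0, 0.099, -0.995], [-1.0, -0.008, -0.0]]
force: [-7.8, -2.8, 6.1]
opening: 0.006
t 10.97 tip in jig mm [-78.7  36.4  27. ] yaw err deg 0.22 F jig [-8.1 -2.1  6.1]
```

It stopped against the end stop: the position held at −78.7 mm while force rose to 8 N. I'll retreat to the robot-left side and check from both views.

```bash
python3 -m inch '{"dp":[[0,-5,0],[0,-15,0],[0,-20,0],[-30,-20,0],[-40,-10,0],[-40,0,0],[-10,0,-30],[0,0,-40],[0,0,-40],[0,0,-40],[0,0,0],[0,0,0],[0,0,0]],"yaw":[0,0,0,0,0,0,0,0,0,0,0,0,0]}' 0;  python3 -c "
from h import *
status([0,175,200])
c=cam('side');crop(c,'pics/s9.png',270,140,160,150,4)
c=cam('top');crop(c,'pics/t9.png',220,145,160,150,4)
import pickle;pickle.dump({'side':cam('side'),'top':cam('top')},open('c9.pkl','wb'))"
```

```text
time_s: 12.05
position: [0.4323, 0.2221, 0.1583]
tcp_rot: [[0.003, 0.995, 0.099], [0.0, 0.099, -0.995], [-1.0, 0.003, -0.0]]
force: [-0.3, 0.7, -0.1]
opening: 0.009
t 12.05 tip in jig mm [-144.4  186.3  147.3] yaw err deg 0.24 F jig [-0.2  0.7 -0.1]
dtool mm [-52.3 144.4  11.9]
```

View pics/s9.png

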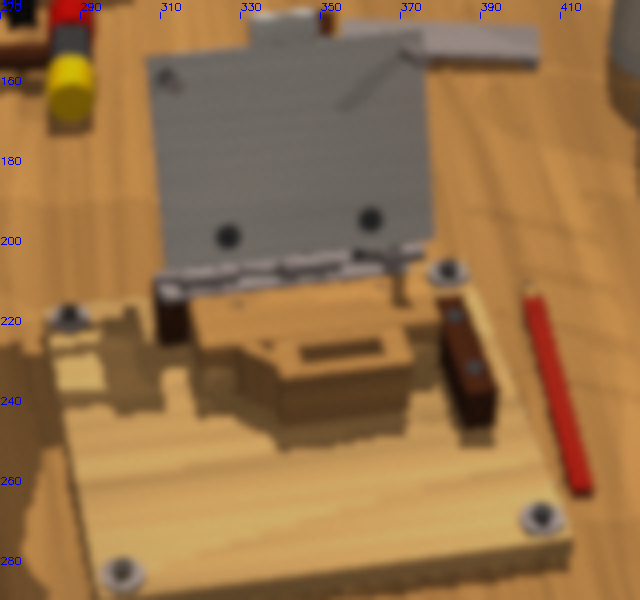

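View pics/t9.png

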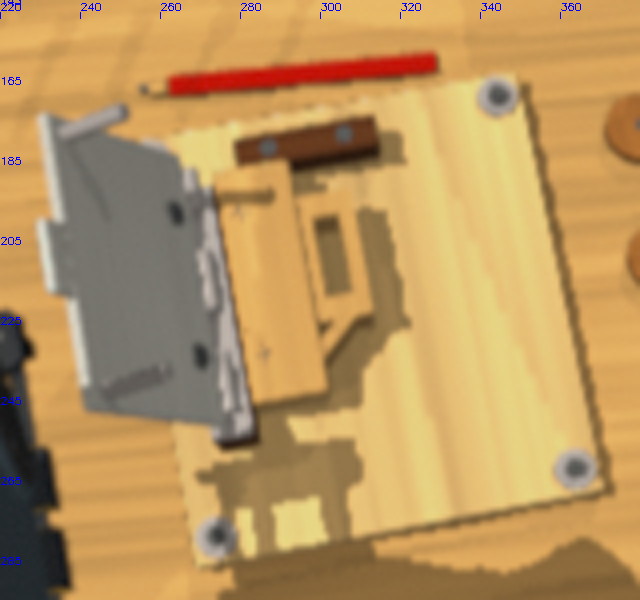

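Both views show the tail at the end stop and the bottom edge along the rail. I'll fit the pose as a check.

```bash
python3 - <<'E'
from ov import *
import pickle
pj=np.load("jig.npy"); d=pickle.load(open("c9.pkl","rb")); S,T=d["side"],d["top"]; z=.056
B=[(T,t(213,178),(.07,.0385,z)),(T,t(290,161),(.07,-.0065,z)),(T,t(252,406),(-.07,.0385,z)),(T,t(327,390),(-.07,-.0065,z)),(T,t(373,312),(-.03,-.0385,z)),(T,t(352,193),(.045,-.0385,z)),
(S,s(195,345),(-.07,-.0065,z)),(S,s(435,323),(.07,-.0065,z)),(S,s(278,378),(-.03,-.0385,z)),(S,s(412,362),(.045,-.0385,z))]
pb,r=fit(B,se2,[.6,0,0.]); print(np.round(r,1).tolist())
c,q=np.cos(pj[2]),np.sin(pj[2]); dd=pb[:2]-pj[:2]; print("body in jig mm",1e3*(c*dd[0]+q*dd[1]),1e3*(-q*dd[0]+c*dd[1]),pb[2]-pj[2])
h=[pj[0]-q*.0215,pj[1]+c*.0215,pj[2]]
ov(T,"pics/to9.png",220,145,160,150,4,pj,h,2.05);ov(S,"pics/so9.png",270,140,160,150,4,pj,h,2.05)
E
```

```text
[[-0.4, -1.6], [-0.4, -0.7], [-0.4, 0.1], [0.6, 0.6], [-0.0, 0.6], [-0.4, -0.9], [-0.1, 1.3], [0.8, -0.2], [-0.7, 0.5], [-1.1, 0.6]]
body in jig mm -1.9411241101683847 21.63945770270596 -0.010676270831069146
```

View pics/to9.png

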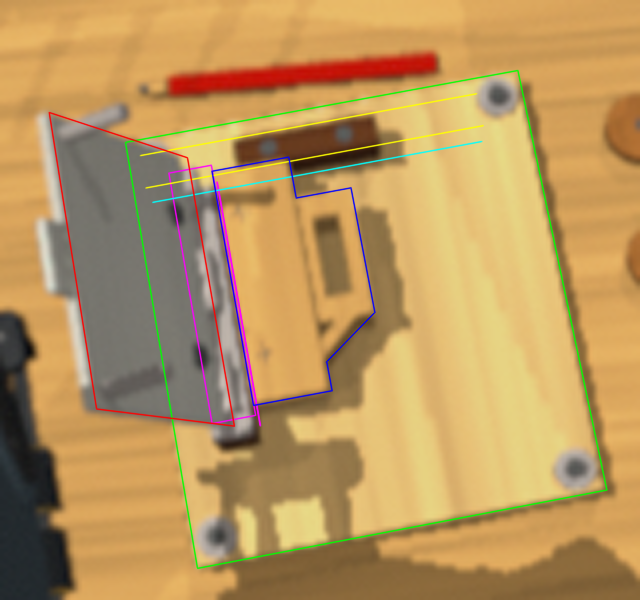

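View pics/so9.png

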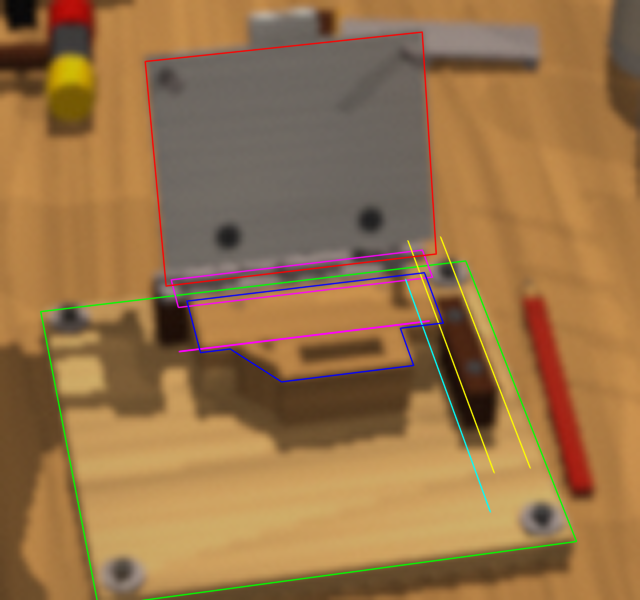

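The fit matches home to about 2 mm, and the same offset shows on the end stop itself, so it's calibration. The turn is −0.01 rad. Now I go behind the plate.

```bash
python3 -m inch '{"dp":[[-3,30,0],[0,30,0],[0,30,0],[0,30,0],[0,24,0],[0,0,-5],[0,0,0],[0,0,0]],"yaw":[0,0,0,0,0,0,0,0]}' 0;  python3 -c "
from h import *
status([0,87.5,151])
c=cam('side');crop(c,'pics/s10.png',270,80,160,150,4)"
```

```text
time_s: 12.92
position: [0.5732, 0.2397, 0.1605]
tcp_rot: [[-0.002, 0.995, 0.097], [-0.001, 0.097, -0.995], [-1.0, -0.002, 0.0]]
force: [0.1, -0.7, 1.0]
opening: 0.008
t 12.92 tip in jig mm [ -2.4 190.5 149.5] yaw err deg 0.11 F jig [ 0.  -0.7  1. ]
dtool mm [ -1.5   2.3 103. ]
```

View pics/s10.png

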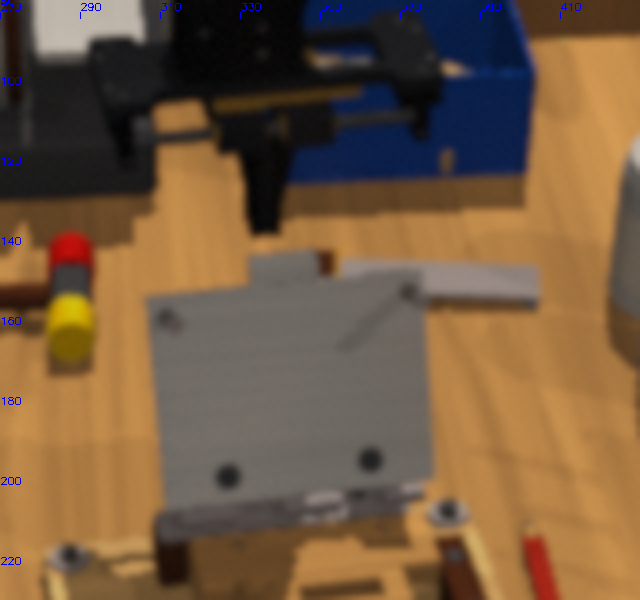

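The fingers are behind the plate, centred on the tab (tip at about (336,138)). Pushing it to upright.

```bash
python3 -m inch '{"dp":[[0,2,12],[0,0,10],[0,0,6],[0,0,6],[0,0,6],[0,0,6],[0,0,6],[0,0,6],[0,0,6],[0,0,6],[0,0,6],[0,0,0]],"yaw":[0,0,0,0,0,0,0,0,0,0,0,0]}' 0;  python3 -c "
from h import *
status([0,87.5,151])
c=cam('side');crop(c,'pics/s11.png',270,80,160,150,4)"
```

```text
time_s: 13.97
position: [0.5843, 0.1654, 0.1623]
tcp_rot: [[0.002, 0.995, 0.097], [0.002, 0.096, -0.995], [-1.0, 0.003, -0.002]]
force: [0.6, 2.0, 1.8]
opening: 0.006
t 13.97 tip in jig mm [  1.6 115.4 151.3] yaw err deg 0.11 F jig [0.8 2.  1.8]
dtool mm [ 0.2 -1.6 28. ]
```

View pics/s11.png

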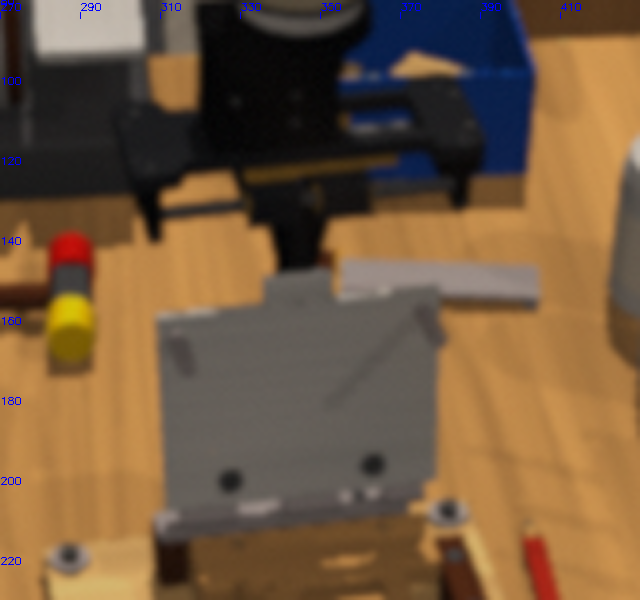

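The plate is swinging with about 2 N. Continuing past upright.

```bash
python3 -m inch '{"dp":[[0,0,6],[0,0,6],[0,0,6],[0,0,5],[0,0,5],[0,0,6],[0,0,6],[0,0,6],[0,0,6],[1,0,6],[2,0,6],[2,0,6],[3,0,6],[0,0,0]],"yaw":[0,0,0,0,0,0,0,0,0,0,0,0,0,0]}' 0;  python3 -c "
from h import *
status([0,18.5,130])
c=cam('side');crop(c,'pics/s12.png',270,80,160,150,4)"
```

```text
time_s: 15.18
position: [0.5906, 0.0878, 0.1525]
tcp_rot: [[-0.002, 0.995, 0.097], [-0.002, 0.097, -0.995], [-1.0, -0.002, 0.002]]
force: [-0.5, 0.7, 0.7]
opening: 0.005
t 15.18 tip in jig mm [  0.5  37.6 141.5] yaw err deg 0.15 F jig [-0.4  0.7  0.7]
dtool mm [11.6 -0.5 19.1]
```

View pics/s12.png

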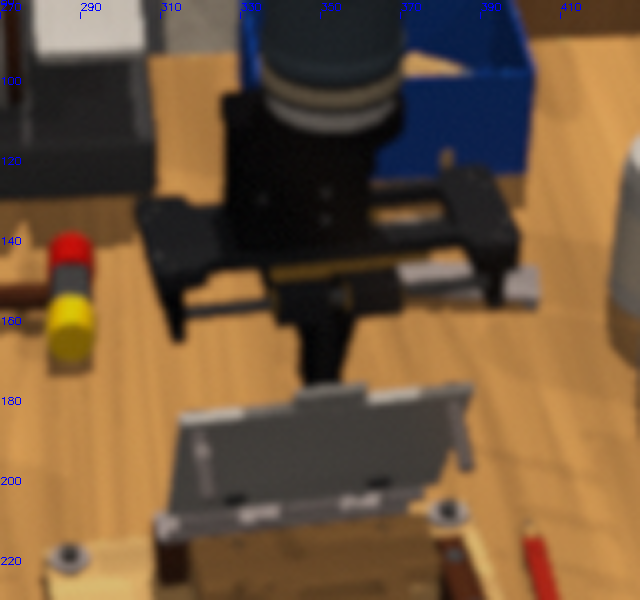

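The plate is at about 60° and leaning forward. I'll follow the arc down.

```bash
python3 -m inch '{"dp":[[2,0,5],[3,0,5],[3,0,5],[4,0,4],[4,0,4],[5,0,4],[5,0,4],[5,0,4],[5,0,3],[5,0,2],[5,0,2],[5,0,2],[5,0,1.5],[5,0,1],[0,0,0]],"yaw":[0,0,0,0,0,0,0,0,0,0,0,0,0,0,0]}' 0;  python3 -c "
from h import *
status([0,-13.5,64.5])
c=cam('side');crop(c,'pics/s13.png',270,110,160,150,4)"
```

```text
time_s: 16.48
position: [0.5948, 0.0434, 0.0907]
tcp_rot: [[-0.002, 0.995, 0.098], [0.0, 0.098, -0.995], [-1.0, -0.002, -0.0]]
force: [-1.2, -0.3, 1.1]
opening: 0.009
t 16.48 tip in jig mm [ 0.5 -7.  79.7] yaw err deg 0.17 F jig [-1.2 -0.2  1.1]
dtool mm [15.2 -0.5  6.5]
```

View pics/s13.png

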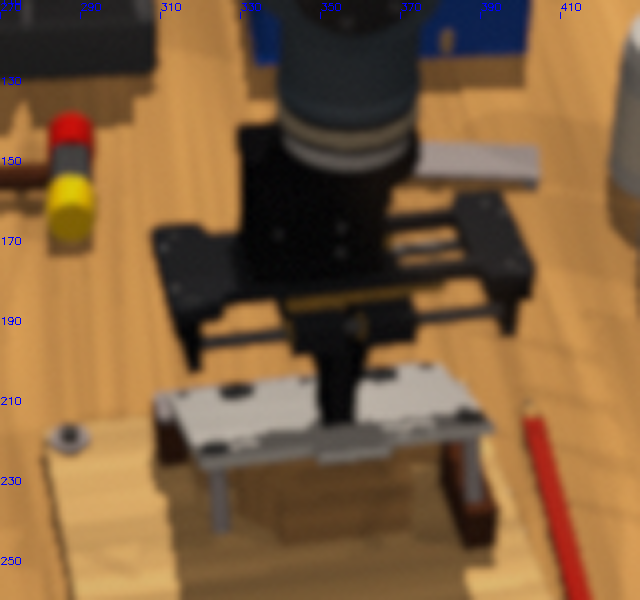

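```bash
python3 -m inch '{"dp":[[3,0,3],[3,0,3],[3,0,3],[3,0,3],[2,0,2],[1,0,0],[0,0,0]],"yaw":[0,0,0,0,0,0,0]}' 0;  python3 -c "
from h import *
status()"
```

```text
time_s: 17.12
position: [0.5968, 0.0289, 0.0768]
tcp_rot: [[-0.0, 0.995, 0.098], [-0.001, 0.098, -0.995], [-1.0, -0.0, 0.001]]
force: [-0.7, 0.6, -0.1]
opening: 0.001
t 17.12 tip in jig mm [  1.1 -21.6  65.8] yaw err deg 0.18 F jig [-0.7  0.7 -0.1]
```

```bash
python3 -m inch '{"dp":[[1,0,0],[1,0,0],[0,0,0]],"yaw":[0,0,0]}' 0;  python3 -c "
from h import *
status()"
```

```text
time_s: 17.37
position: [0.5971, 0.0291, 0.0752]
tcp_rot: [[0.001, 0.995, 0.098], [-0.001, 0.098, -0.995], [-1.0, 0.0, 0.001]]
force: [-0.6, 0.2, 2.2]
opening: 0.002
t 17.37 tip in jig mm [  1.5 -21.4  64.2] yaw err deg 0.19 F jig [-0.6  0.2  2.2]
```

```bash
python3 -m inch '{"dp":[[1,0,0],[1,0,0],[1,0,0],[0,0,0]],"yaw":[0,0,0,0]}' 0;  python3 -c "
from h import *
status()"
```

```text
time_s: 17.7
position: [0.5973, 0.0294, 0.0721]
tcp_rot: [[0.001, 0.995, 0.098], [-0.0, 0.098, -0.995], [-1.0, 0.001, 0.0]]
force: [0.5, 0.1, 2.4]
opening: 0.003
t 17.70 tip in jig mm [  1.7 -21.1  61.1] yaw err deg 0.18 F jig [0.5 0.  2.4]
```

```bash
python3 -m inch '{"dp":[[1,0,0],[1,0,0],[0,0,0],[0,0,0]],"yaw":[0,0,0,0]}' 0;  python3 -c "
from h import *
status()"
```

```text
time_s: 18.03
position: [0.5971, 0.0297, 0.07]
tcp_rot: [[0.0, 0.995, 0.098], [0.0, 0.098, -0.995], [-1.0, 0.0, -0.0]]
force: [-0.1, -0.1, 1.8]
opening: 0.007
t 18.03 tip in jig mm [  1.5 -20.8  59. ] yaw err deg 0.17 F jig [-0.1 -0.   1.8]
```

```bash
python3 -c "
from h import *
c=cam('side');crop(c,'pics/s14.png',290,160,120,110,6)"
```

```text
(no output)
```

View pics/s14.png

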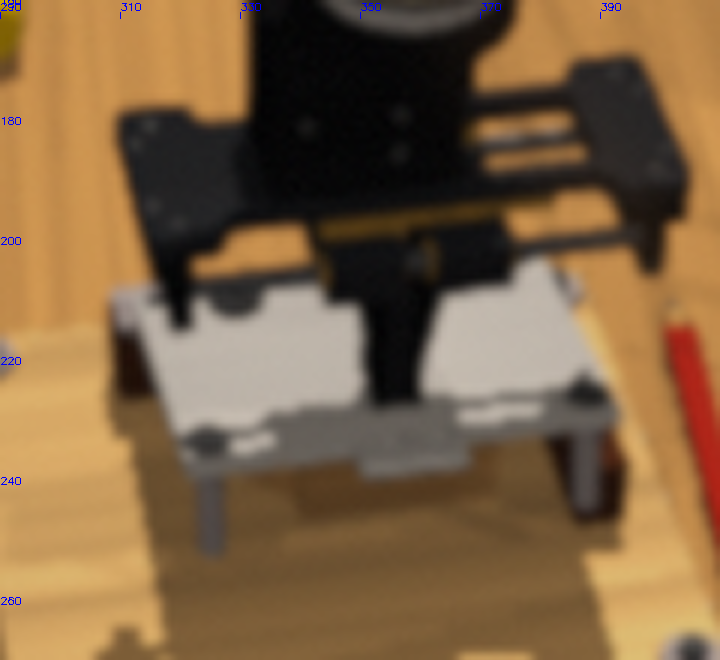

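```bash
python3 -c "
from ov import *
pj=np.load('jig.npy')
for a in (0,.05,.1,.15):
    def pm(X):
        X=np.array(X,float); y=.0725-X[:,1]*np.cos(a)+X[:,2]*np.sin(a); zz=.0585+X[:,1]*np.sin(a)+X[:,2]*np.cos(a)
        return se2(pj,np.c_[X[:,0],y,zz])
    print(a,((proj(S,pm([(-.07,.118,-.04),(.07,.118,-.04),(-.08,.13,.006),(.08,.13,.006),(-.02,.147,.003),(.02,.147,.003)]))-[290,160])*6).round().tolist())
from h import status; status()
"
```

```text
0 [[207.0, 589.0], [575.0, 542.0], [185.0, 525.0], [618.0, 470.0], [359.0, 542.0], [468.0, 528.0]]
0.05 [[208.0, 581.0], [578.0, 534.0], [184.0, 511.0], [619.0, 456.0], [359.0, 527.0], [468.0, 513.0]]
0.1 [[208.0, 573.0], [580.0, 525.0], [184.0, 496.0], [620.0, 441.0], [359.0, 510.0], [469.0, 496.0]]
0.15 [[209.0, 563.0], [582.0, 515.0], [183.0, 481.0], [620.0, 426.0], [359.0, 493.0], [469.0, 479.0]]
t 18.08 tip in jig mm [  1.4 -20.8  59. ] yaw err deg 0.17 F jig [ 1.  -1.4  0.8]
```

```bash
python3 -c "
from ov import *
pj=np.load('jig.npy')
print(((proj(S,se2(pj,[(.0014,-.0208-.009,.059),(.0014,-.0208-.009,.07),(.0014,-.0208-.009,.08),(.0014,-.0208-.009,.09)]))-[290,160])*6).round().tolist())
c=cam('side'); c2=cam('top')
ov(c,'pics/so15.png',290,160,120,110,6,pj,None,0.2); crop(c2,'pics/t15.png',220,145,160,150,4)
"
```

```text
[[390.0, 457.0], [391.0, 434.0], [392.0, 414.0], [393.0, 393.0]]
```

View pics/so15.png

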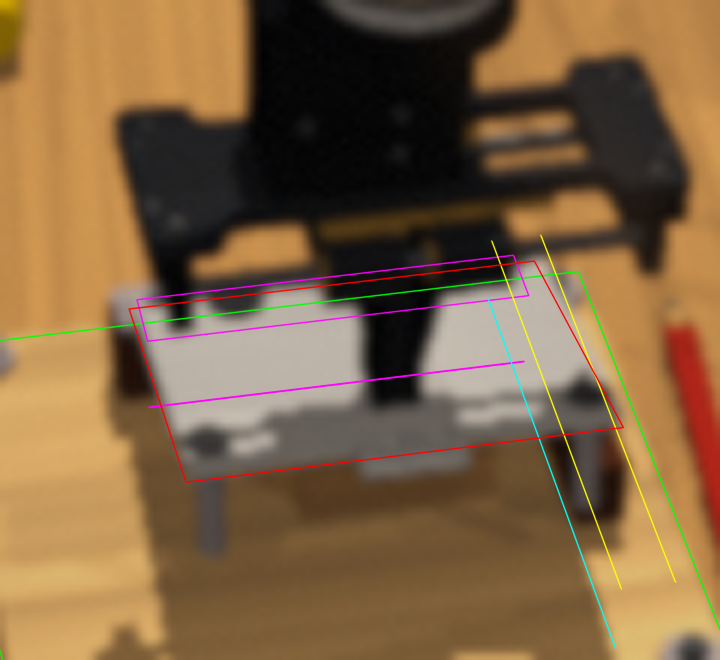

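```bash
python3 -c "
from ov import *
pj=np.load('jig.npy')
for lab,x,y,o,k in (('s5 302,405',-22.7,-26.6,(270,140),4),('s7 77,355',-138.8,36,(270,140),4)):
  for z in (27,47): print(lab,z,((proj(S,se2(pj,[(x/1e3,y/1e3-d,z/1e3) for d in (0,.009)]))-o)*k).round().tolist())
print(((proj(S,se2(pj,[(0,(-7-d)/1e3,z/1e3) for z in (80,100) for d in (0,9)]))-[270,110])*4).round().tolist(),'s13 335,425')
print(((proj(S,se2(pj,[(0,(37.6-d)/1e3,z/1e3) for z in (141,160) for d in (0,9)]))-[270,80])*4).round().tolist(),'s12 320,385 occl')
"
```

```text
s5 302,405 27 [[295.0, 428.0], [298.0, 439.0]]
s5 302,405 47 [[296.0, 402.0], [299.0, 413.0]]
s7 77,355 27 [[74.0, 379.0], [76.0, 389.0]]
s7 77,355 47 [[72.0, 353.0], [74.0, 363.0]]
[[330.0, 449.0], [334.0, 460.0], [331.0, 422.0], [335.0, 432.0]] s13 335,425
[[316.0, 433.0], [319.0, 443.0], [317.0, 405.0], [320.0, 415.0]] s12 320,385 occl
```

View pics/t15.png

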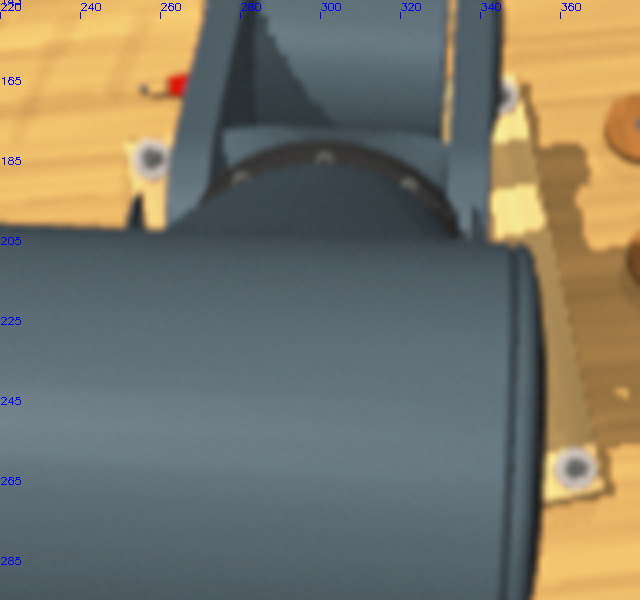

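The plate is still at about 0.2 rad. The images put the fingertips about 20 mm higher than the stated tool geometry does. I'll lift off and measure the fingertip itself before pressing further. For the press I'll use an open finger, so the grasp point stays well off the plate.

```bash
python3 -m inch '{"dp":[[-5,0,0],[-20,0,0],[-30,0,0],[-30,0,0],[0,-30,0],[0,-30,0],[0,-30,0],[0,-30,0],[0,0,0],[0,0,0],[0,0,0],[0,0,0]],"yaw":[0,0,0,0,0,0,0,0,0,0,0,0]}' 87;  python3 -c "
from h import *
status([-110,-35,120])
c=cam('side');crop(c,'pics/s16.png',230,110,200,150,4)
c=cam('top');cv2.imwrite('pics/t16.png',c['color'][:,:,::-1])
"
```

```text
time_s: 19.18
position: [0.4791, 0.0177, 0.1554]
tcp_rot: [[0.002, 0.995, 0.098], [-0.0, 0.098, -0.995], [-1.0, 0.002, 0.0]]
force: [-0.9, 0.5, -0.1]
opening: 0.833
t 19.18 tip in jig mm [-117.1  -21.7  144.4] yaw err deg 0.18 F jig [-0.9  0.6 -0.1]
dtool mm [24.4  7.  13.4]
```

View pics/s16.png

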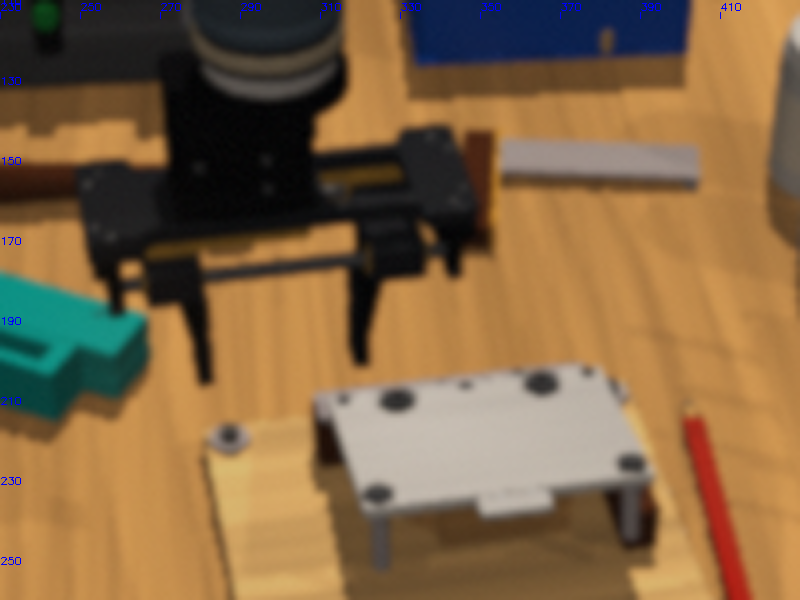

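View pics/t16.png

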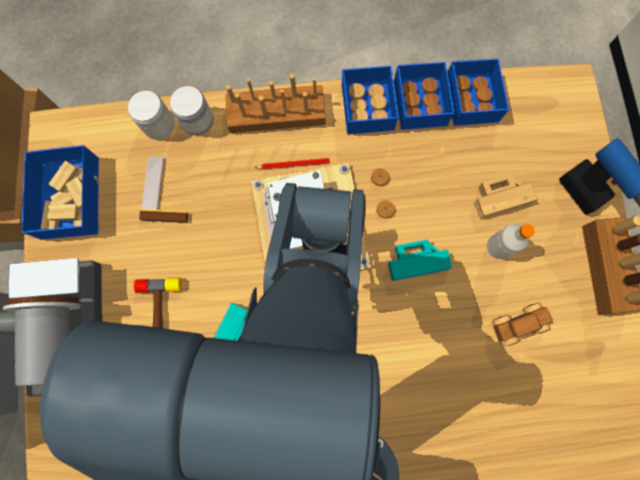

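```bash
python3 -c "
from ov import *
pj=np.load('jig.npy');c,q=np.cos(pj[2]),np.sin(pj[2]);n=np.array([-q,c,0])
o,d=ray(S,[(281.25,205.5),(320,200.5),(235+30.,185.)])
for yy in (-.0217,-.0307):
  P0=np.array([*pj[:2],0])+n*yy
  X=o+d*(((P0-o)@n)/(d@n))[:,None]
  print(yy,[( (c*(x[0]-pj[0])+q*(x[1]-pj[1])).round(4),x[2].round(4)) for x in X])
# plate angle fit
ss=lambda a,b:(230+a/4,110+b/4)
P=[(S,ss(380,568),(-.07,.118,-.04)),(S,ss(632,543),(.07,.118,-.04)),(S,ss(367,508),(-.08,.13,.006)),(S,ss(652,477),(.08,.13,.006)),(S,ss(480,513),(-.02,.147,0.)),(S,ss(553,502),(.02,.147,0.))]
def pm(p,X):
    X=np.array(X); a=p[0]; y=.0725-X[:,1]*np.cos(a)+X[:,2]*np.sin(a); zz=.0585+X[:,1]*np.sin(a)+X[:,2]*np.cos(a)
    return se2(pj,np.c_[X[:,0],y,zz])
print(fit(P,pm,[.2]))
"
```

```text
-0.0217 [(np.float64(-0.1559), np.float64(0.1636)), (np.float64(-0.0747), np.float64(0.1649)), (np.float64(-0.1857), np.float64(0.2213))]
-0.0307 [(np.float64(-0.1567), np.float64(0.1711)), (np.float64(-0.0762), np.float64(0.1724)), (np.float64(-0.1862), np.float64(0.2283))]
(array([0.21276953]), array([[-0.10443942, -0.36429199],
       [-0.7143647 , -2.0894648 ],
       [-1.37598736, -0.22062932],
       [ 0.46110493, -1.5642138 ],
       [-0.22767792,  1.47896377],
       [-0.05572308,  1.90977534]]))
```

The fingertips measure about 20–27 mm above the stated position, which explains why the plate is still at 0.21 rad. I'll press with the right-hand finger near the free edge, keeping the grasp point beyond the plate's end (jig x ≈ −104).

```bash
python3 -m inch '{"dp":[[0,7,4],[0,6,4],[20,0,0],[20,0,0],[15,0,0],[5,0,0],[0,0,0],[0,0,0]],"yaw":[0,0,0,0,0,0,0,0]}' 87;  python3 -c "
from h import *
status([-104,-30,65])
c=cam('side');crop(c,'pics/s17.png',230,110,200,150,4)
"
```

```text
time_s: 19.95
position: [0.492, 0.0108, 0.0951]
tcp_rot: [[0.0, 0.995, 0.098], [-0.0, 0.098, -0.995], [-1.0, 0.0, 0.0]]
force: [-0.2, -0.3, -0.1]
opening: 1.0
t 19.95 tip in jig mm [-104.9  -29.6   84.1] yaw err deg 0.17 F jig [-0.2 -0.3 -0.1]
dtool mm [19.1  0.9  0.4]
```

View pics/s17.png

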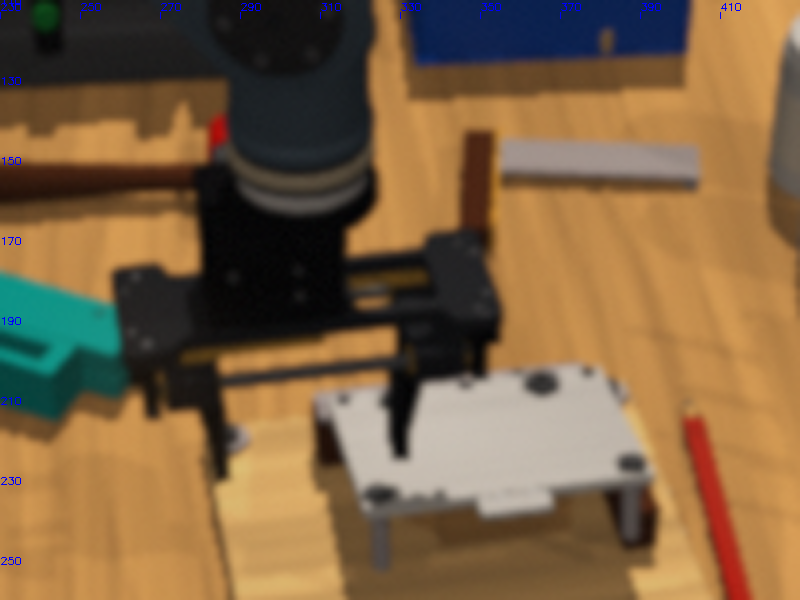

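```bash
python3 -m inch '{"dp":[[6,0,0],[6,0,0],[4,0,0],[3,0,0],[3,0,0],[3,0,0],[3,0,0],[3,0,0],[0,0,0]],"yaw":[0,0,0,0,0,0,0,0,0]}' 87;  python3 -c "
from h import *
status()"
```

```text
time_s: 20.75
position: [0.4915, 0.011, 0.0638]
tcp_rot: [[0.0, 0.995, 0.097], [-0.0, 0.097, -0.995], [-1.0, 0.0, 0.0]]
force: [1.0, 0.1, 0.8]
opening: 0.994
t 20.75 tip in jig mm [-105.4  -29.5   52.8] yaw err deg 0.17 F jig [1.  0.  0.8]
```

```bash
python3 -m inch '{"dp":[[2,0,0],[2,0,0],[2,0,0],[2,0,0],[0,0,0]],"yaw":[0,0,0,0,0]}' 87;  python3 -c "
from h import *
status()
c=cam('side');crop(c,'pics/s18.png',230,110,200,150,4)
"
```

```text
time_s: 21.17
position: [0.4914, 0.0111, 0.0558]
tcp_rot: [[0.0, 0.995, 0.098], [0.0, 0.098, -0.995], [-1.0, 0.0, -0.0]]
force: [0.0, -0.9, 0.9]
opening: 0.997
t 21.17 tip in jig mm [-105.5  -29.3   44.8] yaw err deg 0.18 F jig [-0.1 -0.9  0.9]
```

View pics/s18.png

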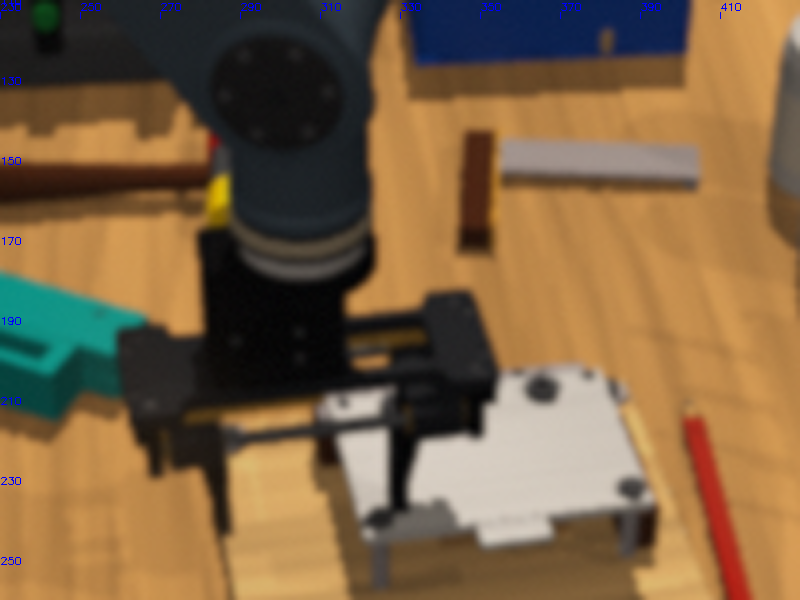

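The plate is lower now, with the left leg bottom at about (325,257). I'll keep pressing until the force rises.

```bash
python3 -m inch '{"dp":[[1.5,0,0],[1.5,0,0],[1.5,0,0],[0,0,0]],"yaw":[0,0,0,0]}' 87;  python3 -c "
from h import *
status()"
```

```text
time_s: 21.55
position: [0.4911, 0.0111, 0.0513]
tcp_rot: [[-0.0, 0.995, 0.098], [0.0, 0.098, -0.995], [-1.0, -0.0, -0.0]]
force: [0.8, -1.0, 1.8]
opening: 0.996
t 21.55 tip in jig mm [-105.8  -29.3   40.3] yaw err deg 0.17 F jig [ 0.7 -1.   1.8]
```

```bash
python3 -m inch '{"dp":[[1,0,0],[1,0,0],[1,0,0],[0,0,0]],"yaw":[0,0,0,0]}' 87;  python3 -c "
from h import *
status()"
```

```text
time_s: 21.88
position: [0.4912, 0.011, 0.0498]
tcp_rot: [[0.001, 0.995, 0.098], [-0.0, 0.098, -0.995], [-1.0, 0.001, 0.0]]
force: [-2.9, -1.4, 12.9]
opening: 0.998
t 21.88 tip in jig mm [-105.7  -29.4   38.8] yaw err deg 0.19 F jig [-3.1 -1.1 12.9]
```

It landed hard: force jumped to 13 N with little travel. A touch more, then lift clear and check.

```bash
python3 -m inch '{"dp":[[1,0,0],[0,0,0],[0,0,0]],"yaw":[0,0,0]}' 87;  python3 -c "
from h import *
status()"; python3 -m inch '{"dp":[[-5,0,0],[-20,0,0],[-30,0,0],[-40,0,0],[-20,-30,0],[0,-30,-30],[0,-30,-40],[0,0,-40],[0,0,-40],[0,0,-40],[0,0,0],[0,0,0]],"yaw":[0,0,0,0,0,0,0,0,0,0,0,0]}' 87; python3 -c "
from h import *
status()
import pickle
d={'side':cam('side'),'top':cam('top')}
pickle.dump(d,open('c20.pkl','wb'))
from ov import ov
pj=jig()
crop(d['side'],'pics/s20.png',270,140,160,150,4);crop(d['top'],'pics/t20.png',220,145,160,150,4)
ov(d['side'],'pics/so20.png',270,140,160,150,4,pj,None,0.0)
"
```

```text
time_s: 22.13
position: [0.4913, 0.011, 0.0497]
tcp_rot: [[0.002, 0.995, 0.098], [-0.001, 0.098, -0.995], [-1.0, 0.002, 0.001]]
force: [-4.5, -1.9, 19.1]
opening: 0.999
t 22.13 tip in jig mm [-105.6  -29.4   38.7] yaw err deg 0.19 F jig [-4.6 -1.4 19.1]
time_s: 23.13
position: [0.3877, 0.1868, 0.1623]
tcp_rot: [[-0.001, 0.995, 0.104], [-0.0, 0.104, -0.995], [-1.0, -0.001, -0.0]]
force: [0.8, -0.7, 0.1]
opening: 0.999
t 23.13 tip in jig mm [-192.1  155.4  151.3] yaw err deg 0.52 F jig [ 0.7 -0.8  0.1]
```

View pics/so20.png

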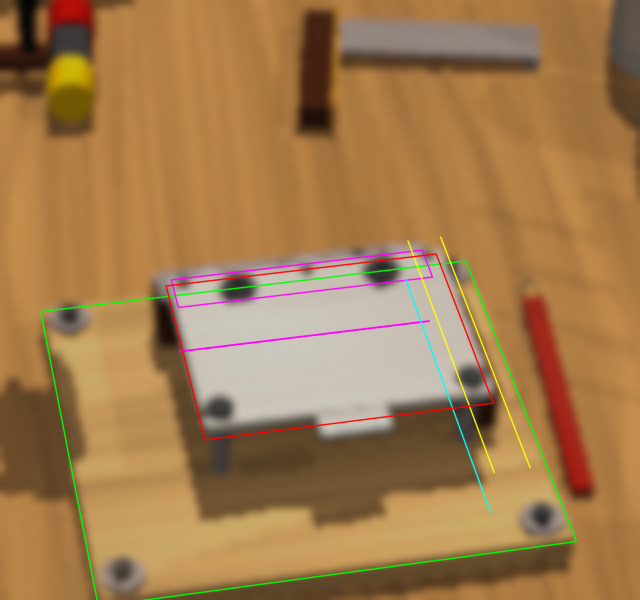

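View pics/s20.png

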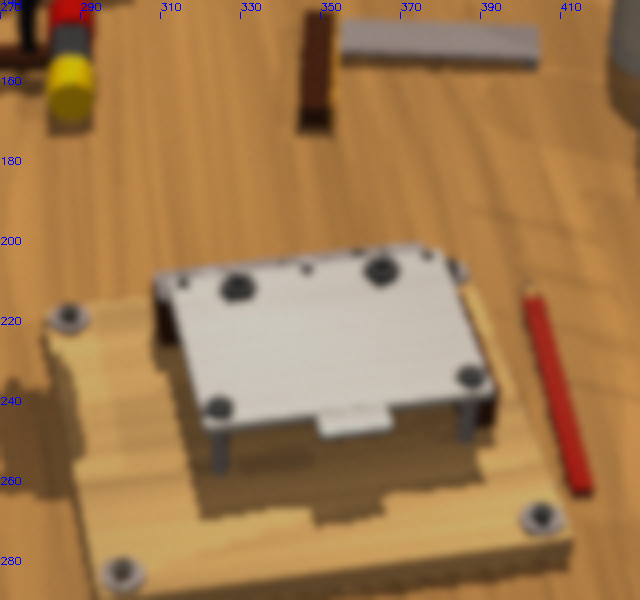

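View pics/t20.png

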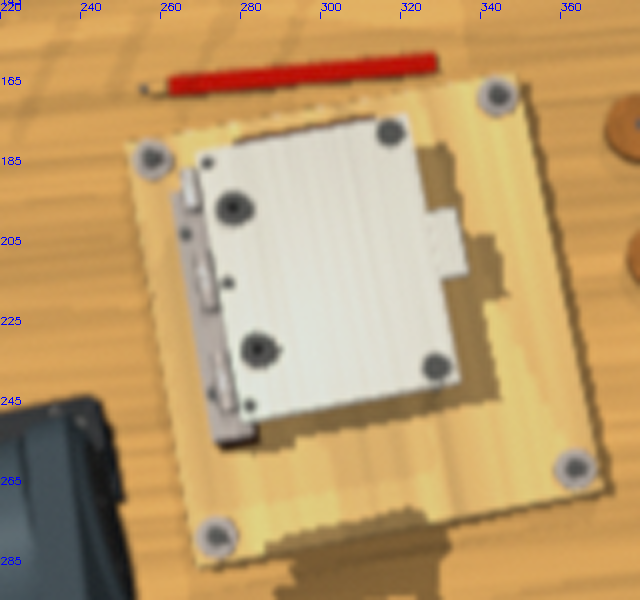

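```bash
python3 - <<'E'
from ov import *
import pickle
d=pickle.load(open('c20.pkl','rb'));S,T=d['side'],d['top'];pj=np.load('jig.npy')
crop(S,'pics/s21.png',310,195,90,70,8);crop(T,'pics/t21.png',255,165,90,75,8)
pts=[(-.07,.118,-.04),(.07,.118,-.04),(-.08,.13,.006),(.08,.13,.006),(-.08,.13,0),(.08,.13,0),(-.02,.147,.006),(.02,.147,.006),(-.02,.147,0),(.02,.147,0),(-.07,.118,.006),(.07,.118,.006)]
for a in (0,.03,.06):
    X=np.array(pts); y=.0725-X[:,1]*np.cos(a)+X[:,2]*np.sin(a); zz=.0585+X[:,1]*np.sin(a)+X[:,2]*np.cos(a); W=se2(pj,np.c_[X[:,0],y,zz])
    print(a,'S',((proj(S,W)-[310,195]+.5)*8).round().astype(int).tolist());print('  T',((proj(T,W)-[255,165]+.5)*8).round().astype(int).tolist())
E
```

```text
0 S [[120, 510], [611, 446], [90, 424], [668, 350], [91, 440], [667, 366], [322, 439], [468, 420], [322, 455], [467, 436], [119, 389], [622, 325]]
  T [[594, 607], [505, 155], [644, 602], [537, 67], [644, 606], [537, 74], [662, 387], [635, 253], [662, 392], [635, 259], [595, 576], [503, 107]]
0.03 S [[120, 504], [613, 440], [90, 412], [669, 339], [90, 429], [668, 356], [323, 426], [469, 407], [322, 443], [468, 424], [119, 379], [622, 315]]
  T [[598, 604], [509, 151], [643, 600], [536, 63], [644, 604], [537, 70], [662, 383], [634, 249], [662, 388], [635, 255], [594, 573], [502, 104]]
0.06 S [[121, 497], [615, 433], [90, 401], [670, 328], [90, 418], [669, 345], [323, 413], [469, 395], [322, 430], [468, 412], [119, 368], [623, 305]]
  T [[602, 601], [512, 147], [642, 597], [535, 59], [643, 601], [536, 65], [661, 380], [633, 245], [661, 385], [634, 251], [593, 571], [500, 100]]
```

View pics/s21.png

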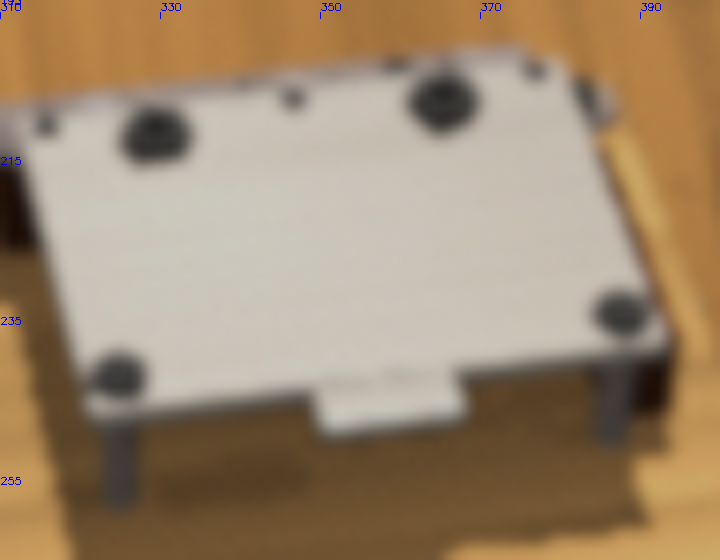

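View pics/t21.png

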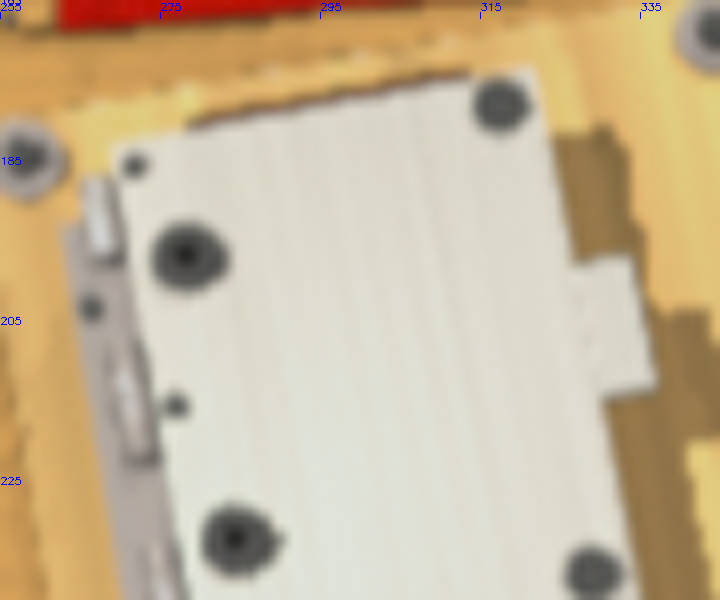

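The leg bottoms and screw heads agree with shut, but the plate's edge line is less clear. As an independent check I'll touch the bare base (18 mm) with the same open fingers. That calibrates fingertip height and gives the plate height from the press reading.

```bash
python3 -m inch '{"dp":[[0,0,30],[0,0,38],[0,0,38],[0,0,38],[0,0,38],[0,0,38],[0,10,38],[0,35,10],[0,35,0],[0,35,0],[0,35,0],[0,3,0],[0,0,0],[0,0,0],[0,0,0]],"yaw":[0,0,0,0,0,0,0,0.4,0,0,0,0,0,0,0]}' 87; python3 -c "
from h import *
status([-40,-112,10])"
```

```text
time_s: 24.48
position: [0.5655, -0.0685, 0.162]
tcp_rot: [[-0.003, 0.996, 0.089], [0.001, 0.089, -0.996], [-1.0, -0.003, -0.001]]
force: [0.8, 0.3, -0.1]
opening: 1.001
t 24.48 tip in jig mm [ -39.3 -115.6  151. ] yaw err deg -0.33 F jig [ 0.8  0.2 -0.1]
dtool mm [141.1  -0.3  -3.4]
```

```bash
python3 -m inch '{"dp":[[25,0,0],[30,0,0],[30,0,0],[25,0,0],[15,0,0],[8,0,0],[5,0,0],[3,0,0],[0,0,0],[0,0,0]],"yaw":[0,0,0,0,0,0,0,0,0,0]}' 87; python3 -c "
from h import *
status([-40,-112,-8])
c=cam('side');crop(c,'pics/s22.png',240,140,190,150,4)"
```

```text
time_s: 25.32
position: [0.5684, -0.068, 0.0226]
tcp_rot: [[0.002, 0.996, 0.091], [-0.001, 0.091, -0.996], [-1.0, 0.002, 0.001]]
force: [-0.3, 0.4, -0.1]
opening: 0.998
t 25.32 tip in jig mm [ -36.3 -115.4   11.6] yaw err deg -0.22 F jig [-0.2  0.4 -0.1]
dtool mm [19.6 -3.7 -3.4]
```

View pics/s22.png

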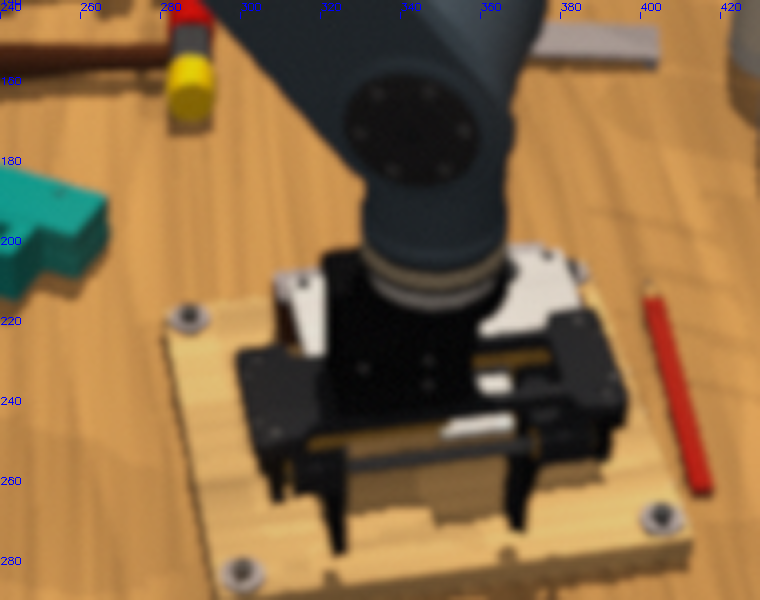

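Calculated tip height is 11.6 mm, already below the base's top, and there's no contact. That confirms the offset. I'll step down to touch.

```bash
python3 -m inch '{"dp":[[5,0,0],[4,0,0],[3,0,0],[2,0,0],[0,0,0]],"yaw":[0,0,0,0,0]}' 87; python3 -c "
from h import *
status()"; python3 -m inch '{"dp":[[1.5,0,0],[1.5,0,0],[1,0,0],[0,0,0]],"yaw":[0,0,0,0]}' 87; python3 -c "
from h import *
status()"
```

```text
time_s: 25.78
position: [0.5674, -0.0676, 0.007]
tcp_rot: [[-0.001, 0.996, 0.091], [0.0, 0.091, -0.996], [-1.0, -0.001, -0.0]]
force: [-0.2, -0.2, -0.9]
opening: 0.994
t 25.78 tip in jig mm [ -37.3 -114.9   -4. ] yaw err deg -0.22 F jig [-0.2 -0.2 -0.9]
time_s: 26.12
position: [0.5678, -0.0678, 0.0036]
tcp_rot: [[0.0, 0.996, 0.091], [-0.0, 0.091, -0.996], [-1.0, 0.0, 0.0]]
force: [-0.2, -0.9, -0.5]
opening: 1.0
t 26.12 tip in jig mm [ -36.8 -115.1   -7.4] yaw err deg -0.22 F jig [-0.2 -0.9 -0.5]
```

```bash
python3 -m inch '{"dp":[[1,0,0],[1,0,0],[0,0,0]],"yaw":[0,0,0]}' 87; python3 -c "
from h import *
status()"
```

```text
time_s: 26.37
position: [0.5679, -0.0678, 0.0035]
tcp_rot: [[0.001, 0.996, 0.091], [-0.0, 0.091, -0.996], [-1.0, 0.001, 0.0]]
force: [-2.7, 0.0, 13.6]
opening: 0.999
t 26.37 tip in jig mm [ -36.8 -115.1   -7.5] yaw err deg -0.21 F jig [-2.7  0.3 13.6]
```

```bash
python3 -m inch '{"dp":[[1,0,0],[1,0,0],[0,0,0]],"yaw":[0,0,0]}' 87; python3 -c "
from h import *
status()"
```

```text
time_s: 26.62
position: [0.5679, -0.0677, 0.0034]
tcp_rot: [[0.001, 0.996, 0.091], [-0.0, 0.091, -0.996], [-1.0, 0.001, 0.001]]
force: [-5.3, 1.9, 25.7]
opening: 1.002
t 26.62 tip in jig mm [ -36.8 -115.1   -7.6] yaw err deg -0.20 F jig [-5.1  2.4 25.7]
```

The base touch at calculated −7.5 mm corresponds to 18 mm, so the offset is 25.5 mm. The plate press at 38.7 mm therefore means its top was at 64.2 mm, against 64.5 mm when shut, so the plate is fully shut. I'll lift away for a final look.

```bash
python3 -m inch '{"dp":[[-5,0,0],[-15,0,0],[-30,0,0],[-40,0,0],[-40,0,0],[-40,0,0],[0,-30,20],[0,-30,30],[0,-30,30],[0,-20,20],[0,0,0],[0,0,0],[0,0,0]],"yaw":[0,0,0,0,0,0,0,0,0,0,0,0,0]}' 87; python3 -c "
from h import *
status()
for n in('side','top'):
    c=cam(n); cv2.imwrite(f'pics/{n}_end.png',c['color'][:,:,::-1])
c=cam('side');crop(c,'pics/s23.png',310,195,90,70,8)"
```

```text
time_s: 27.7
position: [0.4687, -0.176, 0.1697]
tcp_rot: [[0.001, 0.996, 0.09], [0.0, 0.09, -0.996], [-1.0, 0.001, -0.0]]
force: [-0.6, 0.2, -0.9]
opening: 1.002
t 27.70 tip in jig mm [-145.8 -213.5  158.7] yaw err deg -0.26 F jig [-0.6  0.3 -0.9]
```

View pics/side_end.png

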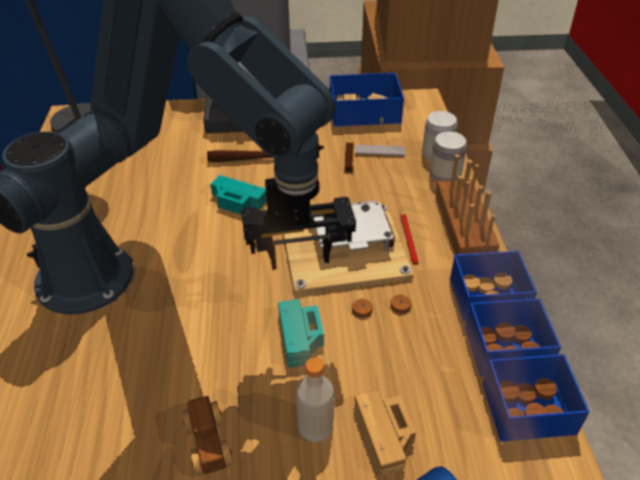

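View pics/s23.png

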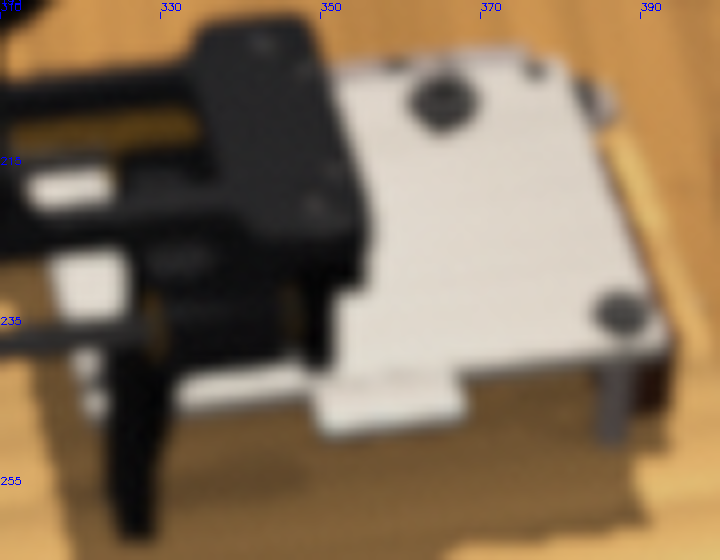

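The plate has not moved since it was shut (tab and leg pixels unchanged), the arm is clear, and the other things are where they were. Handing in.

```bash
python3 -c "
from rig import bot
print(bot.hand_in())"
```

```text
the job is handed in; nothing more can be done
None
```

I pushed the car body home, flipped the drill plate shut over it, and handed the job in at about 28 s. My checks say both steps are met. One rule, the ban on taking the plate between the fingers, I could not fully rule out.

**Car body:** I pushed it by the roof to the rail, which turned it straight, and then by the nose to the end stop. It held position at the stop while the force rose to 8 N. The two-view fit afterwards gave y to 0.2 mm and a turn of -0.01 rad. It read x about 2 mm short, but the end stop itself showed the same offset, so I put that down to calibration. I could not see the body once the plate was over it.

**Drill plate:** I swung it over from behind with closed fingers at about 2 N. I finished by pressing with one finger of the open gripper.
- **Height:** the final press stopped dead at 19 N. Checked against a touch on the base, it put the plate top at 64.2 mm, against 64.5 mm when shut.
- **Pictures:** the leg ends fit shut as well. The plate's edge line alone would also allow about 0.03 to 0.06 rad.

**What disagreed:** the fingertips were about 25 mm higher than the stated tool geometry says. If the true grasp point is where that geometry puts it, it may have been within the plate's thickness during the closed-finger push. Once I noticed, I kept the grasp point beyond the end of the plate.

In the final side view the other things on the bench looked undisturbed, and the arm was clear of everything.

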